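Seat a roller in the vee fixture and clamp it

ROBOT

A 7-joint arm with a two-finger parallel gripper is mounted at the origin on the work surface. World frame = base frame: x ahead of the robot, y to its left, z up, the work surface at z = 0. Lengths are in m, angles in rad, forces in N, time in s.
With the tool pointing down it reaches from about 0.4 to 0.875 m from the base axis. Payload 4.4 kg.
Tool frame: the origin (TCP) lies at the very end of the fingers, on their centre line; the grasp point (between the pads) lies 19 mm behind it; y points along the fingers, z is the direction in which the jaws open and shut, and the axes are right-handed (so a half turn about y gives the same grasp; the last joint's range is limited). The gripper opens to 85 mm and grips with 20 to 120 N. Pads are 22 mm wide; open, the fingers measure 114 mm over their backs; the gripper's body (76 mm by 85 mm) begins 54 mm behind the grasp point. The pads swing forward as they close: fully open they stand 13 mm farther back than shut.
Start: joints at [1.116, 0.628, 0.038, 1.517, -0.027, 0.996, -0.02], TCP at [0.246, -0.601, 0.231] pointing down, gripper open.
Joint ranges: [-3.06, 3.06], [-0.37, 2.12], [-1.25, 1.32], [0.18, 2.47], [-1.1, 4.24], [0.23, 1.98], [-2.94, 2.94]. Speed limits (rad/s): [2.57, 2.57, 3.14, 3.14, 3.14, 3.14, 3.14].

INTERFACE

Orientations are given as a rotation vector (axis times angle).
In Python, from workcell import * gives the robot as it stands.
- The arm moves only by the tool move_arm, never from a script. Its argument "deltas" is a list of rows, each a list of 5 numbers: the shift along the tool's x, y, z in cm, then the turn about the tool's y in rad, then the finger opening in cm, from 0 to 8.54. A call has 1 to 5 rows; each row is the pose to reach, as a shift and turn from the pose commanded when the call began, along the tool's axes at that moment; what a row does not reach only later rows make up. A row lasts 1/12 s, in which the tool goes at most 41.7 mm and 7.16 degrees, less where a joint would pass 70% of its speed; a pose out of reach is approached as far as the arm can. A call with a gripper value outside its range is refused whole. The fingers move at their own pace and stop on an object; the grip force is fixed at half the most. Time passes only in rows, so rows that repeat a pose let the fingers close. It gives the time, the measured TCP pose, the force and the opening at its end, in the units of the state.
- observe(): the state, without advancing time (a new reading comes with each control period).
- snapshot(name): name is "scene" or "side" or "wrist"; returns a dict with "frame" (400x640x3 uint8, red, green, blue), "fx", "fy", "cx", "cy" (pixels), "k1" (the pictures are not rectified: a ray, as slopes to the right and down, at radius r is drawn at 1 + k1 r^2 times it, then the intrinsics apply), "rvec" (rotation vector, rad) and "tvec" (3), from world to camera coordinates, as OpenCV has them; the wrist camera has in their place "mount" (4x4, takes a point from camera to tool coordinates, whose origin is the TCP and whose axes are the tool frame's). Camera axes: x right, y down, z forward; pixel columns grow to the right and rows downward; lengths in m; the calibration is good to about 2 mm. A picture is of the moment at which its call begins: read the wrist's pose just before it. There is no depth.
- job_done(): hands the job in, once; it reports no verdict.
The state is a dict: "time": time; "qpos": joint angles; "joint_velocities": joint speeds; "effort": joint torques, N m; "tcp_pos": TCP position; "orientation": TCP orientation; "force": force on the tool from outside, world axes, zero at the start; "moment": the same for the moment, N m; "finger_gap": finger opening in m.
Only numpy, scipy, OpenCV 4.12 (cv2) and the standard library are available. Lean on these libraries where they do the work, as an engineer would, in place of code of your own. Each camera call takes 0.05 s, during which the arm holds its last target.

TASK

Roll the steel roller along the ledge of the fixture into the vee, without gripping or lifting it, let go so that it settles on its own, then push it endwise along the vee until its axle stub rests against the end stop, gently. Last, swing the clamp arm down and press its paddle firmly enough that the foot stays tight on the roller when you let go, without forcing it, and leave the other things on the bench alone.

Things in the scene. Friction and masses are not known exactly. Their poses are not given: they have to be found in the camera images.
- fixture: Bolted-down fixture on a dark base plate 210 x 310 mm, 12 mm thick. Origin on the bench surface (z = 0) below the middle of the vee; x runs along the vee towards the end stop, +y is the way the roller is rolled (ledge, then vee, then clamp hinge), z up. Two cheeks, outer faces at x = +-25 mm, y = 60 to 94 mm, 126 mm high, carry the clamp arm.
- ledge_edge (a point): Middle of the edge where the level ledge breaks off into the vee: fixture x = 0, y = -22 mm, 42 mm up. The ledge (top 42 mm up) runs from here back to y = -190 mm, x = -75 to +65 mm, with a 6 mm high lip at its outer end. Axes as the fixture's.
- seat (a point): Where the centre line of a settled roller runs: middle of the vee, fixture x = 0, y = 0, 55.4 mm up (the roller's top is then 80.4 mm up). 90 degree vee, flanks at 45 degrees, x = -55 to +55 mm, bottom line 20 mm up; the far (+y) flank is taller, to 54 mm up at y = +34 mm. Axes as the fixture's.
- roller_center (a point): Centre of the steel roller: 50 mm diameter, 120 mm long, plus a 20 mm thick axle stub 15 mm long at each end (150 mm over all), 0.2 to 0.35 kg. x is its axis, towards the stop end; y and z turn as it rolls. It starts on the ledge, axis 67 mm up, 85 to 125 mm before the vee's centre line, a few degrees askew, 15 to 45 mm short of the end stop.
- stop: End stop: rigid upright steel plate 12 mm thick, 40 mm wide, top 77 mm up, across the far end of the vee. Origin on the bench under the plate's middle; x as the fixture's. Its contact face is 6 mm before the origin (-x): a roller against it has its centre 81 mm before the origin. Sliding the roller along the vee takes 1 to 4 N; keep pushes on it and on the stop under 20 N.
- hinge (a point): Pivot of the clamp arm, its axis along the fixture's x, at fixture y = +75 mm, 115 mm up. Arm 16 mm thick (centred on the pivot), 24 mm wide, reaching 155 mm from it. 75 mm from the pivot a 24 mm rubber foot stands out of its underside, sprung (12 N/mm, 10 mm travel), on a spindle whose setting is unknown: the foot's face is 35 mm, give or take 6 mm, below the arm's centre line.
- clamp (a joint): Clamp arm angle, rad: 0 = level over the vee, pointing to fixture -y; grows as it is raised, 1.57 upright (starts at 1.45 to 1.85). The foot meets a settled roller somewhere between -0.09 and +0.09. The stiff hinge stays where it is left: about 6 N at the paddle moves it. Pressing the paddle with 10 to 15 N leaves the foot tight (over 5 N); over 20 N is too much (over 30 N at the foot).
- paddle (a point): Middle of the top face of the paddle at the end of the clamp arm: a black rubber pad 46 mm wide (fixture x), 40 mm along the arm, 16 mm thick, its middle 135 mm from the pivot. The point's z points out of the top face (when the arm is upright this face looks to the fixture's +y), y along the arm towards the pivot, x along the fixture's x.
- carton: Bystander: open carton of rivets 110 x 85 x 60 mm, origin at the centre of its underside.
- cover: Bystander: grey moulded cover 150 x 85 x about 45 mm, origin at the centre of its underside.
- driver: Bystander: screwdriver lying on the bench.
Things that resemble listed ones, but are neither listed nor needed, are in the scene too. What is meant by the part that bears roller_center is not yellow, and is the smaller of those in its own colour.

How it is judged:
On the way, in this order (a step that is already met when the one before it is completed fails the run):
1. the roller lies settled in the vee by itself, untouched, the clamp still open (y of roller_center in the frame of fixture between -0.003 and 0.003 m and height (world z) of roller_center below 0.058 m and contact force between the fingers and roller below 0.1 N and value of joint clamp above 0.5 rad), for 0.2 s.
2. the roller has been pushed along the vee to the end stop, the clamp still open (x of roller_center in the frame of stop above -0.083 m and height (world z) of roller_center below 0.058 m and value of joint clamp above 0.5 rad), for 0.1 s.
At the end, for the whole second after the job is handed in: The roller lies at rest in the vee (axis within 3 mm of the vee's centre and of its settled height, within 0.04 rad of the vee's direction), its stub within 2 mm of the end stop, and the clamp's foot bears on it with more than 5 N, with nothing holding the arm down (y of roller_center in the frame of fixture between -0.003 and 0.003 m and height (world z) of roller_center between 0.052 and 0.058 m and angle between the x axis of roller_center and the x axis of fixture, either way round below 0.04 rad and x of roller_center in the frame of stop above -0.083 m and contact force between clamp and roller above 5 N and linear speed of roller below 0.01 m/s); the robot touches nothing.
It fails at once if the roller is lifted off the ledge (axis more than 80 mm above the bench) (height (world z) of roller_center above 0.08 m).
It fails at once if the roller is gripped or pushed with more than 20 N (contact force between the fingers and roller above 20 N).
It fails at once if the roller is driven against the end stop with more than 20 N (contact force between roller and stop above 20 N).
It fails at once if the clamp is forced: more than 30 N on the roller (contact force between clamp and roller above 30 N).
It fails at once if a bystander is moved by more than 20 mm (distance of any of carton, cover, driver from where it was at the start of the episode above 0.02 m).
It also fails if it takes over 72 s, if anything falls off the work surface, if the arm or the gripper's body presses on something with over 40 N, if the wrist force passes 120 N, or if a joint passes its speed limit or range.

## Working session

There is one attempt and no reset: what is moved stays moved. The work goes in short steps, Python scripts to look and compute and a tool call to move; the robot and the scene stay as the last step left them, time stands still between calls to the robot, and variables do not carry over. Pictures are saved under pics/ and viewed, and the job is handed in when it is done.

Besides the shell and the picture viewer there is one more tool, called after ">>>" as name([rows], argument=value, ...), one row to a line, values as JSON. move_arm: Moves the arm, as the interface text tells. Its arguments: {"type":"object","properties":{"deltas":{"type":"array","items":{"type":"array","items":{"type":"number"}}}},"required":["deltas"]}

```bash
ls; mkdir -p pics
python3 - <<'E'
from workcell import *
import cv2
s=observe(); print(s)
for n in ("scene","side","wrist"):
    d=snapshot(n); cv2.imwrite(f"pics/{n}0.png",d["frame"][:,:,::-1]); print(n,{k:v for k,v in d.items() if k!="frame"})
E
```

```text
pics
{'time': 0.0, 'qpos': array([ 1.11620261,  0.62933332,  0.03843365,  1.51837727, -0.02698613,
        0.99627997, -0.01999714]), 'joint_velocities': array([-1.50990444e-03,  5.59350531e-04, -1.54800961e-04,  4.13370318e-05,
       -7.57746652e-04, -1.79668804e-04, -9.64671065e-04]), 'effort': array([-1.06757245e-03, -5.63406086e+01,  1.22678373e+00, -1.93443471e+01,
        1.12503703e-02,  1.04643137e-02, -1.44940930e-05]), 'tcp_pos': array([ 0.24618847, -0.60090098,  0.23039427]), 'orientation': array([-0.39584849,  2.0103211 , -2.0065578 ]), 'force': array([-1.1140083 ,  0.43801371,  0.16444699]), 'moment': array([-0.03219122,  0.00940121, -0.00514445]), 'finger_gap': 0.08562065973795639}
scene {'fx': 366.73470610594524, 'fy': 366.73470610594524, 'cx': 318.00616604364984, 'cy': 199.14187309509887, 'k1': -0.004761899217447058, 'rvec': array([ 2.07338   ,  1.40675922, -0.49882586]), 'tvec': array([-0.20932023, -0.33755758,  1.45748335])}
side {'fx': 363.05113195495073, 'fy': 363.05113195495073, 'cx': 321.36761588141866, 'cy': 203.36290771992898, 'k1': -0.026501181449746756, 'rvec': array([ 0.91614921, -2.62984781,  0.91142568]), 'tvec': array([0.43705518, 0.35286099, 0.71692504])}
wrist {'fx': 282.9326765251316, 'fy': 282.9326765251316, 'cx': 322.49370215888746, 'cy': 201.81866410607847, 'k1': -0.0420754889952057, 'mount': array([[ 2.75662707e-04,  9.63660887e-01,  2.67128469e-01,
        -6.90547821e-02],
       [-6.39696394e-04, -2.67128255e-01,  9.63660773e-01,
        -1.42667506e-01],
       [ 9.99999757e-01, -4.36526456e-04,  5.42813097e-04,
         1.05214690e-03],
       [ 0.00000000e+00,  0.00000000e+00,  0.00000000e+00,
         1.00000000e+00]])}
```

View pics/scene0.png

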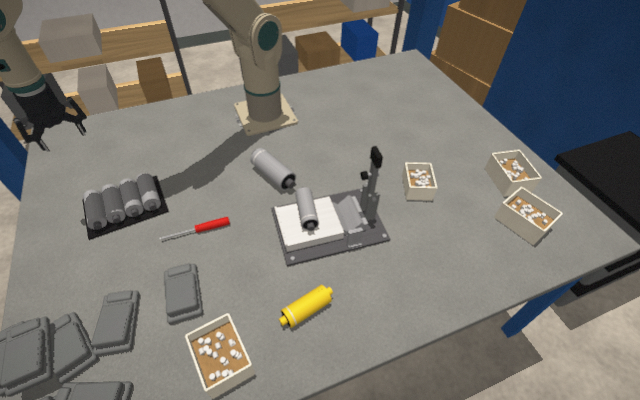

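View pics/side0.png

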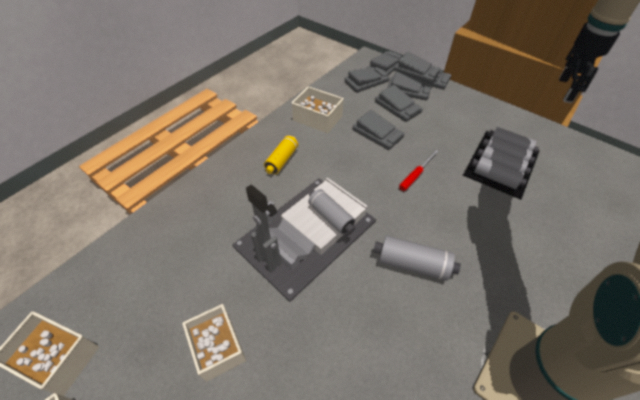

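View pics/wrist0.png

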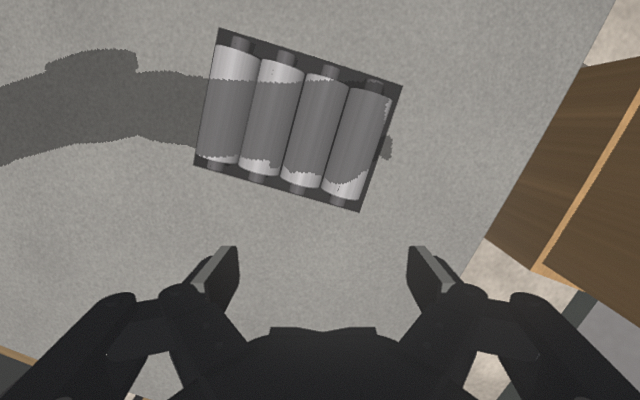

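```bash
cat > h.py <<'E'
import numpy as np, cv2
from scipy.spatial.transform import Rotation as R
from workcell import *
def cam(d,st=None):
    K=np.array([[d['fx'],0,d['cx']],[0,d['fy'],d['cy']],[0,0,1.]]); D=np.array([d['k1'],0,0,0,0.])
    if 'mount' in d:
        T=np.eye(4);T[:3,:3]=R.from_rotvec(st['orientation']).as_matrix();T[:3,3]=st['tcp_pos']
        M=np.linalg.inv(T@d['mount'])
    else:
        M=np.eye(4);M[:3,:3]=R.from_rotvec(d['rvec']).as_matrix();M[:3,3]=d['tvec']
    return K,D,M
def proj(c,P):
    K,D,M=c
    return cv2.projectPoints(np.atleast_2d(np.array(P,float)),cv2.Rodrigues(M[:3,:3])[0],M[:3,3],K,D)[0].reshape(-1,2)
def ray(c,uv):
    K,D,M=c
    n=cv2.undistortPoints(np.array(uv,float).reshape(-1,1,2),K,D).reshape(-1,2)
    d=np.c_[n,np.ones(len(n))]@M[:3,:3]
    return -M[:3,:3].T@M[:3,3],d/np.linalg.norm(d,axis=1)[:,None]
def onz(c,uv,z):
    o,d=ray(c,uv); return o+d*((z-o[2])/d[:,2])[:,None]
def tri(c1,uv1,c2,uv2):
    o1,d1=ray(c1,uv1);o2,d2=ray(c2,uv2);out=[]
    for a,b in zip(d1,d2):
        A=np.c_[a,-b];t=np.linalg.lstsq(A,o2-o1,rcond=None)[0]
        p,q=o1+t[0]*a,o2+t[1]*b; out.append(np.r_[(p+q)/2,np.linalg.norm(p-q)])
    return np.array(out)
def crop(img,u0,v0,w,h,s,name):
    cv2.imwrite(name,cv2.resize(img[v0:v0+h,u0:u0+w,::-1],None,fx=s,fy=s,interpolation=cv2.INTER_CUBIC))
E
python3 - <<'E'
from h import *
d=snapshot("scene");crop(d['frame'],240,135,160,130,5,'pics/sc1.png')
d=snapshot("side");crop(d['frame'],225,165,160,140,5 if 0 else 4,'pics/sd1.png')
E
```

```text
(no output)
```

View pics/sc1.png

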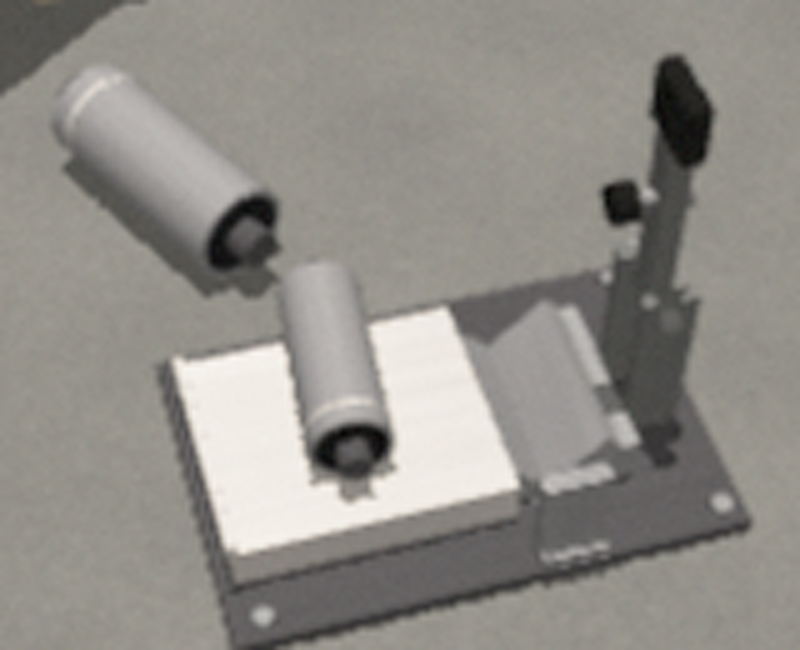

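View pics/sd1.png

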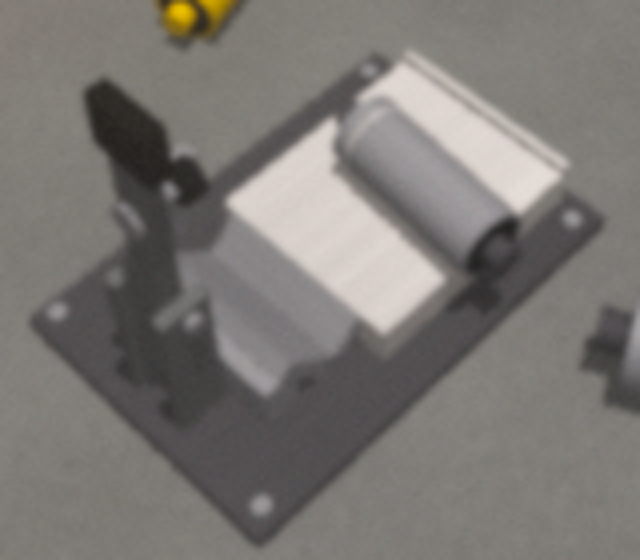

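Run:
```python
from h import *
cs=cam(snapshot("scene"));cd=cam(snapshot("side"))
sc=[(330,196.6),(344,233),(287.4,245.6),(274.4,207)]
sd=[(321.25,248.25),(282,215.75),(327,178),(366.75,205.75)]
print("ledge tri",tri(cs,sc,cd,sd).round(4))
Ps=onz(cs,sc,.042);Pd=onz(cd,sd,.042)
print(Ps.round(4),Pd.round(4))
bs=[(272.6,208),(286.4,264.6),(389.6,239.4)]; bd=[(376.3,220),(320,178),(233.3,245.5),(290,301.3)]
print("base",onz(cs,bs,.012).round(4),onz(cd,bd,.012).round(4))
L=np.array([[-75,-22],[65,-22],[65,-190],[-75,-190]])/1000.
for P in (Ps,Pd,(Ps+Pd)/2):
    A=P[:,:2];a=A-A.mean(0);l=L-L.mean(0)
    th=np.arctan2((l[:,0]*a[:,1]-l[:,1]*a[:,0]).sum(),(l*a).sum())
    Rm=np.array([[np.cos(th),-np.sin(th)],[np.sin(th),np.cos(th)]])
    t=A.mean(0)-Rm@L.mean(0); print(th,t,((L@Rm.T+t-A)*1000).round(1).tolist())
```

```text
ledge tri [[ 5.191e-01  5.280e-02  3.930e-02  5.100e-03]
 [ 6.575e-01  3.770e-02  3.580e-02  4.100e-03]
 [ 6.430e-01 -1.284e-01  4.390e-02  6.000e-03]
 [ 5.026e-01 -1.183e-01  4.500e-02  1.000e-04]]
[[ 0.523   0.0537  0.042 ]
 [ 0.6626  0.0371  0.042 ]
 [ 0.644  -0.1259  0.042 ]
 [ 0.5002 -0.1177  0.042 ]] [[ 0.5167  0.0519  0.042 ]
 [ 0.6529  0.039   0.042 ]
 [ 0.6426 -0.1326  0.042 ]
 [ 0.5037 -0.1204  0.042 ]]
base [[ 0.478  -0.1189  0.012 ]
 [ 0.6824 -0.1435  0.012 ]
 [ 0.7132  0.1618  0.012 ]] [[ 0.4686 -0.1182  0.012 ]
 [ 0.6745 -0.142   0.012 ]
 [ 0.7025  0.1666  0.012 ]
 [ 0.4973  0.1882  0.012 ]]
-0.10818004516578333 [0.59886208 0.06661288] [[-1.0, -0.9], [-1.5, 0.7], [-1.0, -3.4], [3.5, 3.6]]
-0.07698102549583617 [0.59211672 0.06475026] [[-1.1, -3.3], [2.3, -1.2], [-0.3, 2.9], [-1.0, 1.5]]
-0.09256768321802027 [0.59548985 0.06569455] [[-1.1, -2.1], [0.4, -0.2], [-0.7, -0.2], [1.3, 2.5]]
```

Run:
```python
from h import *
s=observe();print(R.from_rotvec(s['orientation']).as_matrix().round(3))
cs=cam(snapshot("scene"));cd=cam(snapshot("side"))
# ledge roller: near end, far end top-ish; big roller ends
f=lambda l:[(240+u/5,135+v/5) for u,v in l]
print("ledge roller ends @z.067",onz(cs,f([(318,275),(352,450)]),.067).round(4))
print("big stub ends",onz(cs,f([(258,235),(75,110)]),.035).round(4))
print("paddle mid (scene) tri",tri(cs,f([(684,110)]),cd,[(225+127/4,165+125/4)]).round(4))
print("stop top",onz(cs,f([(543,485),(612,468)]),.077).round(4))
```

```text
[[-0.925 -0.     0.379]
 [-0.379  0.    -0.925]
 [-0.    -1.    -0.   ]]
ledge roller ends @z.067 [[ 0.4891 -0.0198  0.067 ]
 [ 0.6188 -0.0481  0.067 ]]
big stub ends [[ 0.4162 -0.0341  0.035 ]
 [ 0.2616 -0.1115  0.035 ]]
paddle mid (scene) tri [[0.605  0.1389 0.2512 0.0024]]
stop top [[0.6856 0.0377 0.077 ]
 [0.6891 0.0779 0.077 ]]
```

>>> move_arm([
  [-3,-2,-2.5,-0.1,7],
  [-6,-4,-5,-0.2,7],
  [-9,-6,-7.5,-0.3,7],
  [-12,-8,-10.5,-0.4,7],
  [-15,-9,-13.5,-0.5,7],
])

```text
time: 0.87
tcp_pos: [0.3299, -0.4311, 0.3195]
orientation: [-0.808, 1.685, -1.691]
force: [0.4, -0.3, 1.4]
finger_gap: 0.07
```

```bash
cat >> h.py <<'E'
def plan(target,xdir):
    """remaining delta in tool axes (cm) and turn about tool y to point tool x along xdir"""
    s=observe();M=R.from_rotvec(s['orientation']).as_matrix()
    d=M.T@(np.array(target)-s['tcp_pos'])*100
    xd=M.T@np.array([*xdir,0.]); turn=np.arctan2(-xd[2],xd[0])
    print('t',round(s['time'],2),'tcp',s['tcp_pos'].round(4),'q',s['qpos'].round(2),'F',s['force'].round(2),'gap',round(s['finger_gap'],4)); print('delta cm',d.round(2),'turn',round(turn,3))
E
python3 - <<'E'
from h import *
plan((.564,.049,.32),(-.1,-.995))
E
```

```text
t 0.87 tcp [ 0.3299 -0.4311  0.3195] q [ 0.94  0.38 -0.11  1.7   0.05  1.06  0.14] F [ 0.39 -0.28  1.43] gap 0.07
delta cm [-52.07  -0.13 -11.87] turn -0.578
```

>>> move_arm([
  [-4,0,-0.9,-0.1,7],
  [-8,0,-1.8,-0.2,7],
  [-12,0,-2.7,-0.3,7],
  [-16,0,-3.6,-0.4,7],
  [-20,0,-4.5,-0.5,7],
])

```text
time: 1.28
tcp_pos: [0.4206, -0.2464, 0.3181]
orientation: [-1.12, 1.338, -1.34]
force: [0.3, -0.7, 0.9]
finger_gap: 0.0704
```

Run:
```python
from h import *
plan((.564,.049,.32),(-.1,-.995))
```

```text
t 1.28 tcp [ 0.4206 -0.2464  0.3181] q [ 0.7   0.31 -0.3   1.83  0.1   1.02  0.18] F [ 0.27 -0.72  0.92] gap 0.0704
delta cm [-31.6  -0.2   8.9] turn -0.077
```

>>> move_arm([
  [-4,0,1.1,-0.08,7],
  [-8,0,2.2,-0.08,7],
  [-12,0,3.3,-0.08,7],
  [-16,0,4.5,-0.08,7],
  [-20,0,5.6,-0.08,7],
])

```text
time: 1.7
tcp_pos: [0.512, -0.0599, 0.318]
orientation: [-1.159, 1.284, -1.285]
force: [0.9, -0.6, 0.1]
finger_gap: 0.0703
```

>>> move_arm([
  [-4,0,2,0,7],
  [-8,0,3.4,0,7],
  [-11.6,0,4.2,0,7],
  [-11.6,0,4.2,0,7],
])

```text
time: 2.03
tcp_pos: [0.5666, 0.0607, 0.3179]
orientation: [-1.158, 1.277, -1.27]
force: [0.4, 1.9, 0.3]
finger_gap: 0.0698
```

Run:
```python
from h import *
plan((.564,.049,.32),(-.1,-.995))
s=observe();d=snapshot("wrist");np.save('w1.npy',d['frame']);np.save('w1s.npy',np.r_[s['tcp_pos'],s['orientation']])
cv2.imwrite('pics/w1.png',d['frame'][:,:,::-1])
```

```text
t 2.03 tcp [0.5666 0.0607 0.3179] q [ 0.12  0.45 -0.4   1.62  0.18  1.11 -0.42] F [0.38 1.91 0.29] gap 0.0698
delta cm [ 1.19 -0.22 -0.15] turn 0.01
```

View pics/w1.png

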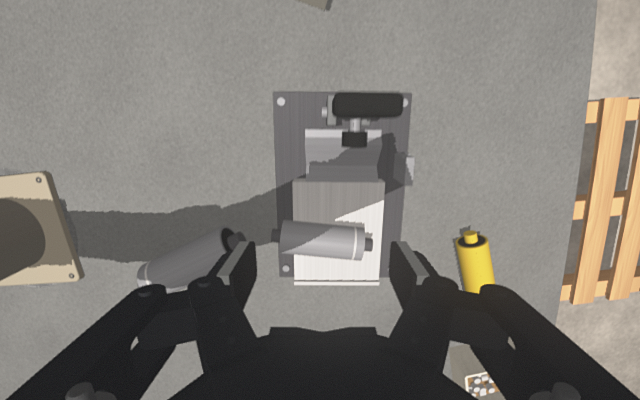

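Run:
```python
from h import *
f=np.load('w1.npy'); crop(f,250,85,180,210,4 if 0 else 2.8,'pics/w1c.png')
crop(f,260,85,170,120,4.5,'pics/w1a.png'); crop(f,260,170,160,125,4.8,'pics/w1b.png')
```

```text
(no output)
```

View pics/w1a.png

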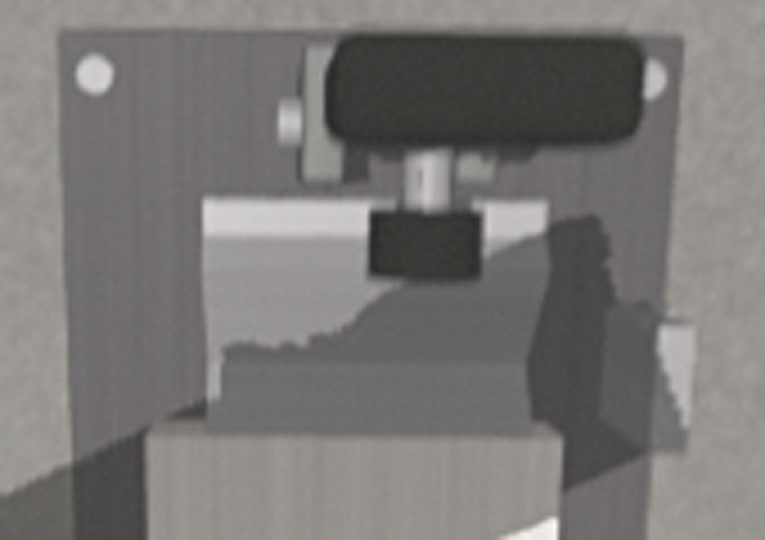

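View pics/w1b.png

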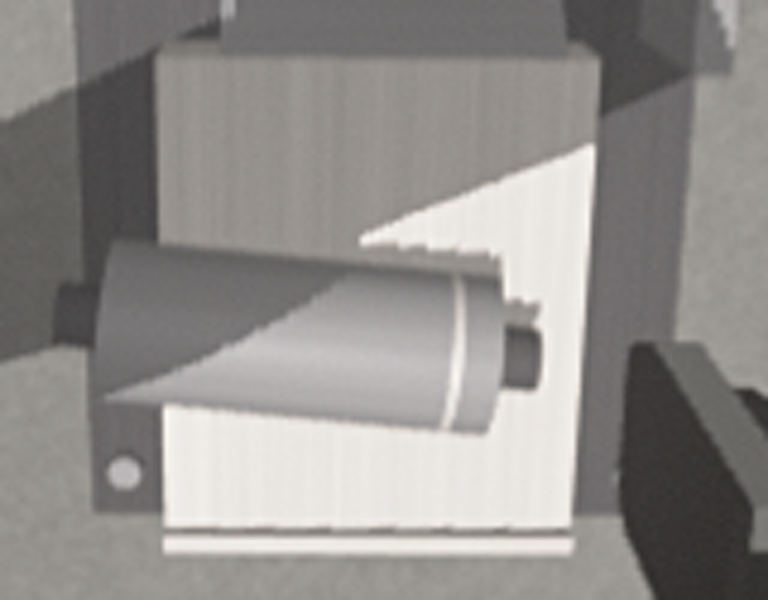

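Run:
```python
from h import *
a=np.load('w1s.npy');st=dict(tcp_pos=a[:3],orientation=a[3:])
d=snapshot('wrist');c=cam(d,st)
A=lambda l:[(260+u/4.5,85+v/4.5) for u,v in l]
B=lambda l:[(260+u/4.8,170+v/4.8) for u,v in l]
P=np.r_[onz(c,B([(157,52),(600,52)]),.042),onz(c,B([(575,553),(163,553)]),.048)][:,:2]
L=np.array([[-75,-22],[65,-22],[65,-190],[-75,-190]])/1000.
a=P-P.mean(0);l=L-L.mean(0)
th=np.arctan2((l[:,0]*a[:,1]-l[:,1]*a[:,0]).sum(),(l*a).sum())
Rm=np.array([[np.cos(th),-np.sin(th)],[np.sin(th),np.cos(th)]]);t=P.mean(0)-Rm@L.mean(0)
print('yaw',th,'o',t,((L@Rm.T+t-P)*1000).round(1).tolist())
F=lambda X:((X[:,:2]-t)@Rm*1000).round(1).tolist()
print('base top corners',F(onz(c,A([(60,32),(683,38)]),.012)))
print('roller stub ends',F(onz(c,B([(53,312),(540,358)]),.067)))
print('body edges L,R ',F(onz(c,B([(118,240),(90,402),(505,262),(487,435)]),.067)))
print('stop contact top edge',F(onz(c,A([(656,320),(649,446),(695,322),(687,450)]),.077)))
print('paddle top edge',F(onz(c,A([(330,40),(645,40),(330,140),(645,140)]),.27)))
print('foot',F(onz(c,A([(370,245),(480,245)]),.19)))
print('vee bottom/ far flank top',F(onz(c,A([(205,235),(548,235)]),.054)),F(onz(c,A([(225,360),(528,360)]),.02)))
np.savez('fix.npz',th=th,t=t)
```

```text
yaw -0.09368450338459713 o [0.59888038 0.06315418] [[-0.8, -2.5], [0.0, -3.1], [-0.5, 2.8], [1.3, 2.8]]
base top corners [[-103.7, 110.0], [104.4, 109.3]]
roller stub ends [[-106.1, -96.8], [46.1, -111.8]]
body edges L,R  [[-85.1, -73.1], [-95.8, -127.2], [33.7, -79.9], [30.5, -138.4]]
stop contact top edge [[83.0, 21.9], [83.8, -16.7], [94.9, 21.4], [95.8, -17.9]]
paddle top edge [[-23.5, 80.7], [21.4, 81.1], [-23.3, 67.0], [22.4, 67.3]]
foot [[-11.6, 48.5], [11.4, 48.7]]
vee bottom/ far flank top [[-53.7, 45.3], [53.7, 45.8]] [[-49.1, 1.6], [56.1, 2.0]]
```

```bash
cat >> h.py <<'E'
TH=-.094;O=np.array([.5991,.0651]);FX=np.array([np.cos(TH),np.sin(TH)]);FY=np.array([-FX[1],FX[0]])
def W(x,y,z): p=O+FX*x/1000+FY*y/1000; return (p[0],p[1],z/1000)
def Fx(p): d=np.array(p[:2])-O; return np.array([d@FX*1000,d@FY*1000,p[2]*1000]).round(1)
def pf(x,y,z,sgn=-1):
    plan(W(x,y,z),sgn*FY); print('fix tcp',Fx(observe()['tcp_pos']))
E
python3 -c "
from h import *
pf(-30,-155,200);pf(-30,-155,49)"
```

```text
t 2.13 tcp [0.565  0.0518 0.3174] q [ 0.12  0.44 -0.4   1.63  0.19  1.11 -0.42] F [-0.34 -2.03 -0.26] gap 0.0698
delta cm [13.86 11.73  0.33] turn -0.004
fix tcp [-32.7 -16.4 317.4]
t 2.13 tcp [0.565  0.0518 0.3174] q [ 0.12  0.44 -0.4   1.63  0.19  1.11 -0.42] F [-0.34 -2.03 -0.26] gap 0.0698
delta cm [13.87 26.83  0.33] turn -0.004
fix tcp [-32.7 -16.4 317.4]
```

>>> move_arm([
  [3,2,0.1,-0.004,7],
  [6.5,4,0.2,-0.004,7],
  [10,6,0.3,-0.004,7],
  [13.9,7,0.3,-0.004,7],
  [13.9,10.5,0.3,-0.004,7],
])

```text
time: 2.55
tcp_pos: [0.5542, -0.1026, 0.2148]
orientation: [-1.156, 1.283, -1.302]
force: [0.6, -1.6, -0.1]
finger_gap: 0.0702
```

>>> move_arm([
  [0,3.5,0,0,7],
  [0,7,0,0,7],
  [0,10,0,0,7],
  [0,12,0,0,7],
  [0,12,0,0,7],
])

```text
time: 2.97
tcp_pos: [0.5498, -0.0912, 0.0888]
orientation: [-1.167, 1.289, -1.28]
force: [-0.9, -0.1, 0.1]
finger_gap: 0.0701
```

Run:
```python
from h import *
pf(-30,-155,49)
d=snapshot("wrist");cv2.imwrite('pics/w2.png',d['frame'][:,:,::-1])
d=snapshot("side");crop(d['frame'],225,125,180,160,4,'pics/sd2.png')
```

```text
t 2.97 tcp [ 0.5498 -0.0912  0.0888] q [ 0.29  0.71 -0.28  1.89  0.33  0.6  -0.29] F [-0.89 -0.08  0.12] gap 0.0701
delta cm [-0.53  3.98  0.47] turn -0.007
fix tcp [ -34.4 -160.2   88.8]
```

View pics/w2.png

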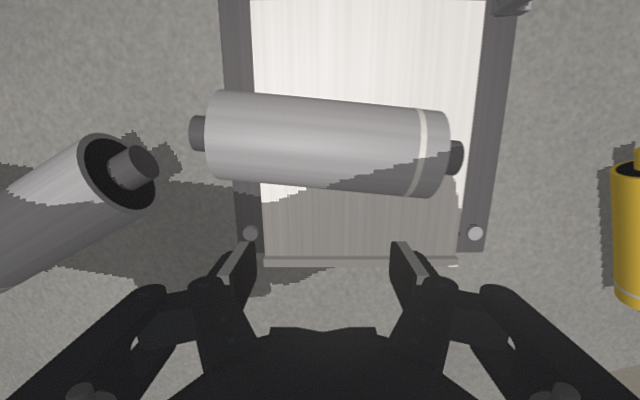

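View pics/sd2.png

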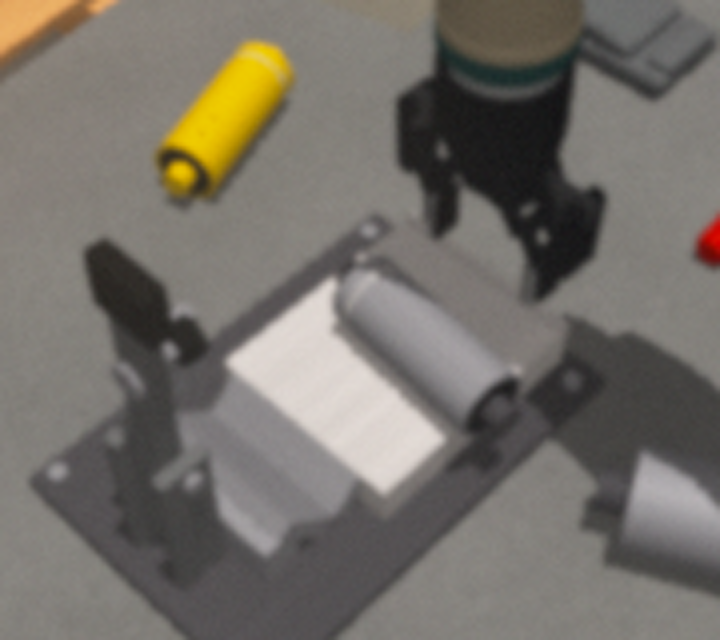

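Run:
```python
from h import *
s=observe();d=snapshot("wrist");c=cam(d,s)
M=R.from_rotvec(s['orientation']).as_matrix()
for y in (0,-.005,-.01,-.015):
    P=np.array([[x,y,z] for x in(-.011,.011) for z in (-.035,.035,-.05,.05)])@M.T+s['tcp_pos']
    print(y,proj(c,P).round(0).tolist())
```

```text
0 [[254.0, 232.0], [384.0, 232.0], [227.0, 232.0], [411.0, 232.0], [257.0, 268.0], [382.0, 268.0], [231.0, 268.0], [408.0, 268.0]]
-0.005 [[252.0, 235.0], [386.0, 235.0], [224.0, 235.0], [414.0, 235.0], [255.0, 273.0], [383.0, 273.0], [228.0, 272.0], [411.0, 272.0]]
-0.01 [[250.0, 239.0], [388.0, 239.0], [221.0, 239.0], [417.0, 239.0], [253.0, 277.0], [385.0, 277.0], [225.0, 277.0], [413.0, 277.0]]
-0.015 [[247.0, 243.0], [390.0, 243.0], [217.0, 243.0], [421.0, 243.0], [251.0, 283.0], [387.0, 283.0], [222.0, 282.0], [416.0, 282.0]]
```

>>> move_arm([
  [0,2,0.5,-0.007,7],
  [0,4,0.5,-0.007,7],
  [0,4.5,0.5,-0.007,7],
  [-0.5,4.5,0.5,-0.007,7],
  [-1,4.5,0.5,-0.007,7],
])

```text
time: 3.53
tcp_pos: [0.5606, -0.0797, 0.049]
orientation: [-1.163, 1.275, -1.278]
force: [0.8, -0.1, 0.8]
finger_gap: 0.0697
```

Run:
```python
from h import *
pf(-30,-60,43)
```

```text
t 3.53 tcp [ 0.5606 -0.0797  0.049 ] q [ 0.25  0.78 -0.24  1.89  0.35  0.51 -0.33] F [ 0.83 -0.1   0.77] gap 0.0697
delta cm [-8.78  0.6  -0.5 ] turn 0.002
fix tcp [ -24.8 -147.7   49. ]
```

>>> move_arm([
  [-0.3,0.6,-0.4,0,7],
  [-0.6,0.6,-0.5,0,7],
  [-0.9,0.6,-0.5,0,7],
  [-1.2,0.6,-0.5,0,7],
  [-1.5,0.6,-0.5,0,7],
])

```text
time: 3.95
tcp_pos: [0.5564, -0.0638, 0.042]
orientation: [-1.164, 1.275, -1.276]
force: [0.7, -0.5, -0.1]
finger_gap: 0.0706
```

>>> move_arm([
  [-0.3,0,0,0,7],
  [-0.6,0,0,0,7],
  [-0.9,0,0,0,7],
  [-1.2,0,0,0,7],
  [-1.5,0,0,0,7],
])

```text
time: 4.37
tcp_pos: [0.5576, -0.0489, 0.0416]
orientation: [-1.165, 1.276, -1.276]
force: [0.5, 0.5, 0.2]
finger_gap: 0.0699
```

Run:
```python
from h import *
pf(-30,-60,43)
d=snapshot("wrist");cv2.imwrite('pics/w3.png',d['frame'][:,:,::-1])
```

```text
t 4.37 tcp [ 0.5576 -0.0489  0.0416] q [ 0.18  0.78 -0.23  1.91  0.35  0.49 -0.38] F [0.5  0.53 0.2 ] gap 0.0699
delta cm [-5.74 -0.14  0.08] turn 0.003
fix tcp [ -30.6 -117.4   41.6]
```

View pics/w3.png

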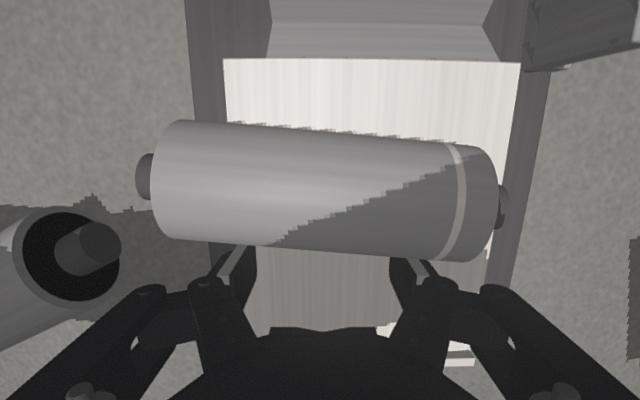

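>>> move_arm([
  [-0.2,0,0,0,7],
  [-0.4,0,0,0,7],
  [-0.6,0,0,0,7],
  [-0.8,0,0,0,7],
  [-1.0,0,0,0,7],
])

```text
time: 4.83
tcp_pos: [0.5585, -0.0392, 0.0416]
orientation: [-1.165, 1.276, -1.276]
force: [-0.7, -0.3, -0.1]
finger_gap: 0.0702
```

Run:
```python
from h import *
pf(-30,-60,43)
d=snapshot("wrist");cv2.imwrite('pics/w4.png',d['frame'][:,:,::-1])
```

```text
t 4.83 tcp [ 0.5585 -0.0392  0.0416] q [ 0.17  0.78 -0.23  1.91  0.35  0.49 -0.4 ] F [-0.7  -0.34 -0.09] gap 0.0702
delta cm [-4.76 -0.14  0.08] turn 0.003
fix tcp [ -30.6 -107.6   41.6]
```

View pics/w4.png

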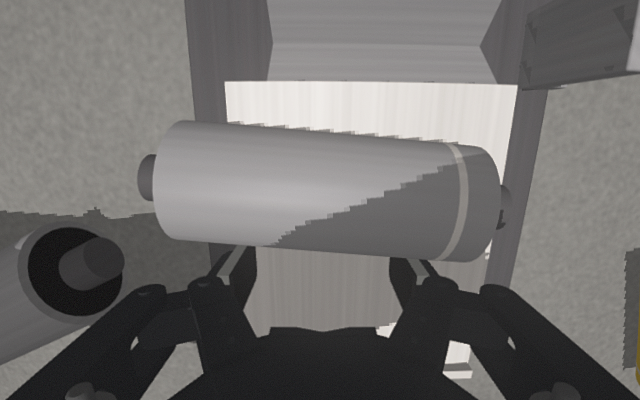

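>>> move_arm([
  [-0.3,0,0,0,7],
  [-0.6,0,0,0,7],
  [-0.9,0,0,0,7],
  [-1.2,0,0,0,7],
  [-1.5,0,0,0,7],
])

```text
time: 5.3
tcp_pos: [0.5599, -0.0238, 0.0416]
orientation: [-1.165, 1.276, -1.276]
force: [-0.1, -1.0, 0.8]
finger_gap: 0.0705
```

>>> move_arm([
  [-0.3,0,0,0,7],
  [-0.6,0,0,0,7],
  [-0.9,0,0,0,7],
  [-1.2,0,0,0,7],
  [-1.5,0,0,0,7],
])

```text
time: 5.72
tcp_pos: [0.5612, -0.0091, 0.0416]
orientation: [-1.165, 1.276, -1.276]
force: [-0.6, 0.3, 1.0]
finger_gap: 0.07
```

Run:
```python
from h import *
pf(-30,-60,43)
d=snapshot("wrist");cv2.imwrite('pics/w5.png',d['frame'][:,:,::-1])
d=snapshot("side");crop(d['frame'],225,125,180,160,4,'pics/sd5.png')
```

```text
t 5.72 tcp [ 0.5612 -0.0091  0.0416] q [ 0.11  0.79 -0.22  1.9   0.34  0.49 -0.44] F [-0.61  0.29  1.04] gap 0.07
delta cm [-1.74 -0.14  0.08] turn 0.003
fix tcp [-30.8 -77.4  41.6]
```

View pics/w5.png

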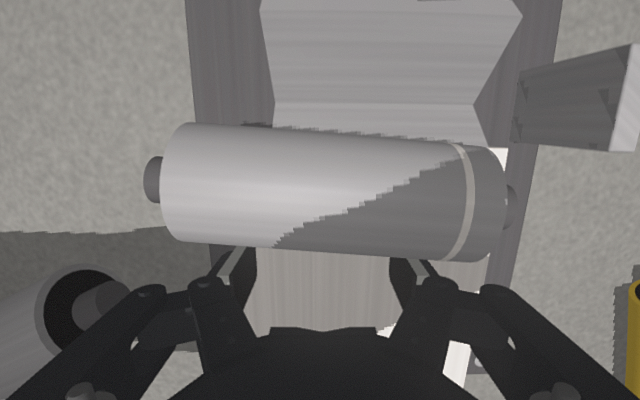

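View pics/sd5.png

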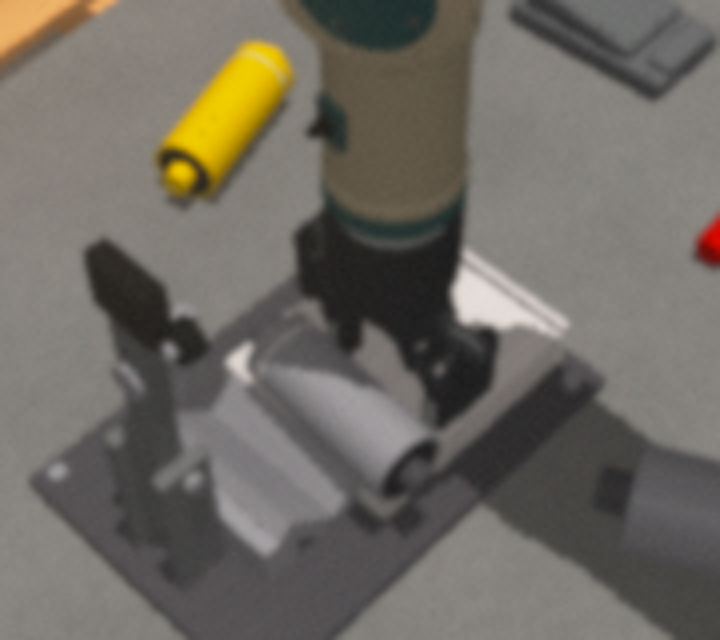

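>>> move_arm([
  [-0.2,0,0,0,7],
  [-0.4,0,0,0,7],
  [-0.6,0,0,0,7],
  [-0.8,0,0,0,7],
  [-1.0,0,0,0,7],
])

```text
time: 6.23
tcp_pos: [0.5621, 0.0007, 0.0416]
orientation: [-1.165, 1.276, -1.276]
force: [-0.4, -0.4, 0.2]
finger_gap: 0.0699
```

>>> move_arm([
  [-0.2,0,0,0,7],
  [-0.4,0,0,0,7],
  [-0.6,0,0,0,7],
  [-0.8,0,0,0,7],
  [-0.8,0,0,0,7],
])

```text
time: 6.65
tcp_pos: [0.5629, 0.0093, 0.0417]
orientation: [-1.165, 1.275, -1.275]
force: [-0.1, 0.3, -0.2]
finger_gap: 0.07
```

Run:
```python
from h import *
pf(-30,-60,43)
d=snapshot("wrist");cv2.imwrite('pics/w6.png',d['frame'][:,:,::-1])
```

```text
t 6.65 tcp [0.5629 0.0093 0.0417] q [ 0.07  0.79 -0.22  1.9   0.33  0.49 -0.47] F [-0.05  0.27 -0.16] gap 0.07
delta cm [ 0.11 -0.13  0.08] turn 0.004
fix tcp [-30.8 -58.9  41.7]
```

View pics/w6.png

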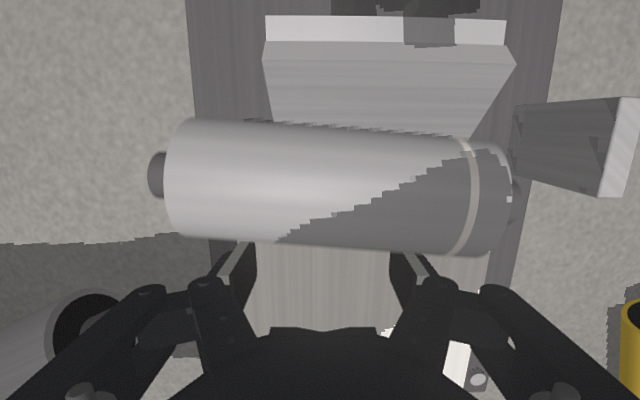

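>>> move_arm([
  [-0.15,0,0,0,7],
  [-0.3,0,0,0,7],
  [-0.45,0,0,0,7],
  [-0.45,0,0,0,7],
  [-0.45,0,0,0,7],
])

```text
time: 7.12
tcp_pos: [0.5632, 0.0132, 0.0416]
orientation: [-1.165, 1.276, -1.276]
force: [0.1, -0.6, -0.1]
finger_gap: 0.0704
```

Run:
```python
from h import *
pf(-30,-60,43)
d=snapshot("wrist");cv2.imwrite('pics/w7.png',d['frame'][:,:,::-1])
```

```text
t 7.12 tcp [0.5632 0.0132 0.0416] q [ 0.07  0.79 -0.22  1.9   0.33  0.49 -0.47] F [ 0.11 -0.6  -0.13] gap 0.0704
delta cm [ 0.5  -0.14  0.08] turn 0.003
fix tcp [-30.8 -55.   41.6]
```

View pics/w7.png

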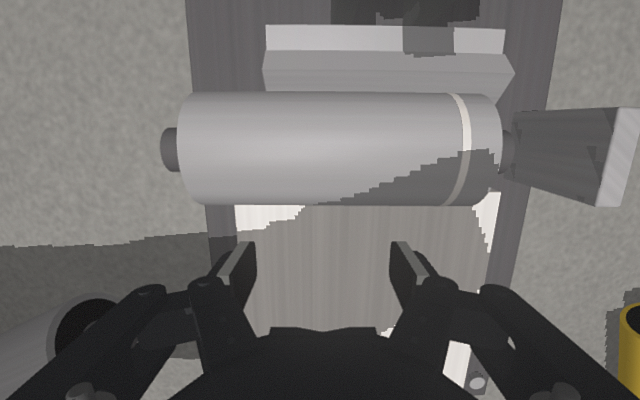

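Run:
```python
from h import *
s=observe();d=snapshot("wrist");c=cam(d,s)
for n,uv,z in (('stub ends',[(161,149),(513,150)],.055),('body sil L/R',[(180,150),(502,150)],.055),('top/bottom sil',[(320,93),(320,205)],.055),('stop top edge',[(592,205),(612,110)],.077)):
    print(n,[Fx(p).tolist() for p in onz(c,uv,z)])
```

```text
stub ends [[-103.1, 1.1, 55.0], [58.6, 1.2, 55.0]]
body sil L/R [[-94.2, 0.6, 55.0], [53.4, 1.2, 55.0]]
top/bottom sil [[-30.3, 24.9, 55.0], [-30.3, -25.3, 55.0]]
stop top edge [[81.9, -18.7, 77.0], [80.8, 18.8, 77.0]]
```

>>> move_arm([
  [0.3,-3,0,0,5],
  [0.3,-7,-1,0,2],
  [0.3,-11,-4,0,0],
  [0.3,-13,-7,0,0],
  [0.3,-13,-10,0,0],
])

```text
time: 7.63
tcp_pos: [0.4653, 0.0196, 0.1756]
orientation: [-1.157, 1.27, -1.28]
force: [1.1, -0.2, -1.2]
finger_gap: 0.0091
```

Run:
```python
from h import *
pf(-130,0,46)
s=observe();d=snapshot("wrist");cv2.imwrite('pics/w8.png',d['frame'][:,:,::-1])
d=snapshot("side");crop(d['frame'],225,125,180,160,4,'pics/sd8.png')
```

```text
t 7.63 tcp [0.4653 0.0196 0.1756] q [ 0.12  0.47 -0.31  2.08  0.24  0.62 -0.45] F [ 1.14 -0.24 -1.16] gap 0.0091
delta cm [-5.77 12.96 -0.2 ] turn 0.002
fix tcp [-128.9  -57.9  175.6]
```

View pics/w8.png

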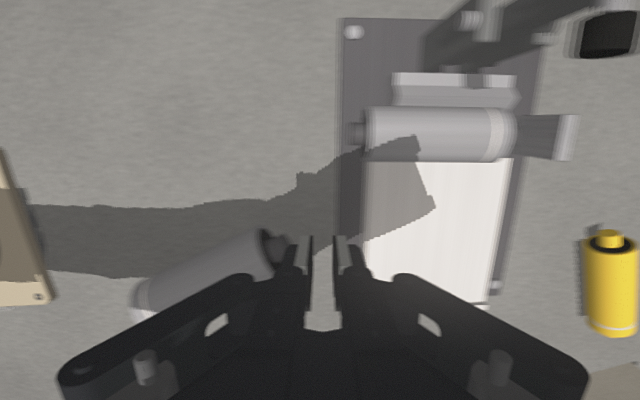

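View pics/sd8.png

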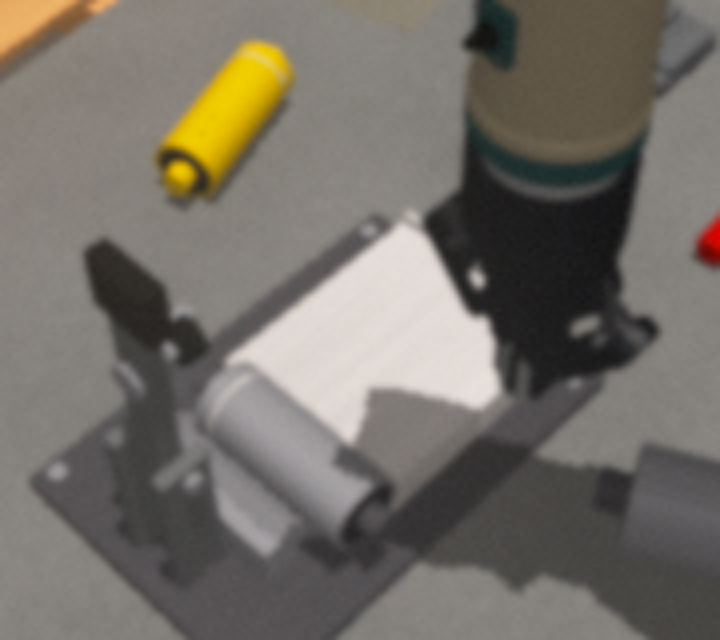

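>>> move_arm([
  [-1.2,1,-0.2,-0.12,0],
  [-2.5,2,-0.2,-0.24,0],
  [-4,3,-0.2,-0.36,0],
  [-5.2,4,-0.2,-0.48,0],
  [-5.8,4,-0.2,-0.6,0],
])

```text
time: 8.15
tcp_pos: [0.4662, 0.0786, 0.1301]
orientation: [-1.411, 0.823, -0.819]
force: [0.9, 0.2, -0.3]
finger_gap: 0.0002
```

>>> move_arm([
  [0,0,0,-0.12,0],
  [0,0,0,-0.24,0],
  [0,0,0,-0.36,0],
  [0,0,0,-0.48,0],
  [0,0,0,-0.6,0],
])

```text
time: 8.57
tcp_pos: [0.4671, 0.077, 0.1313]
orientation: [-1.541, 0.358, -0.358]
force: [0.6, 0.1, 0.2]
finger_gap: -0.0001
```

>>> move_arm([
  [0,0,0,-0.12,0],
  [0,0,0,-0.24,0],
  [0,0,0,-0.37,0],
  [0,0,0,-0.37,0],
])

```text
time: 8.9
tcp_pos: [0.4669, 0.0769, 0.1312]
orientation: [-1.569, 0.071, -0.07]
force: [-0.2, -0.7, 0.5]
finger_gap: -0.0001
```

```bash
sed -i 's/def pf.*/def pf(x,y,z,sgn=-1,ax=None):/; s/plan(W(x,y,z),sgn\*FY)/plan(W(x,y,z),FX if ax else sgn*FY)/' h.py
python3 - <<'E'
from h import *
pf(-130,0,46,ax=1)
s=observe();d=snapshot("wrist");cv2.imwrite('pics/w9.png',d['frame'][:,:,::-1])
E
```

```text
t 8.9 tcp [0.4669 0.0769 0.1312] q [ 0.26  0.63 -0.71  2.08  0.67  0.67  0.58] F [-0.21 -0.74  0.47] gap -0.0001
delta cm [0.27 8.52 0.06] turn 0.005
fix tcp [-132.7   -0.7  131.2]
```

View pics/w9.png

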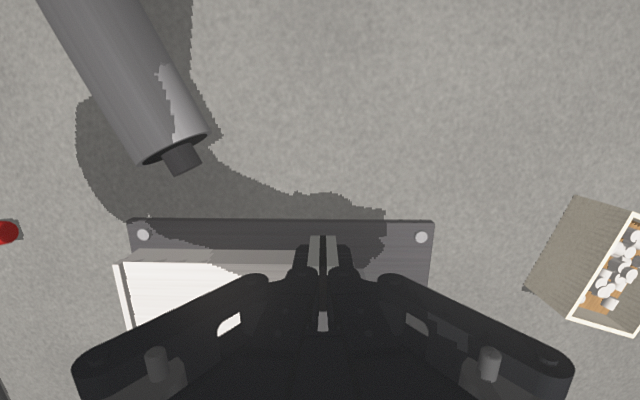

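>>> move_arm([
  [0.2,3,0.1,0.005,0],
  [0.3,6,0.1,0.005,0],
  [0.3,8,0.1,0.005,0],
  [0.3,8.4,0.1,0.005,0],
  [0.3,8.4,0.1,0.005,0],
])

```text
time: 9.37
tcp_pos: [0.469, 0.0778, 0.0467]
orientation: [-1.57, 0.079, -0.075]
force: [0.2, -0.2, -0.1]
finger_gap: -0.0002
```

Run:
```python
from h import *
pf(-78,0,46,ax=1)
d=snapshot("scene");crop(d['frame'],240,105,160,160,3.7,'pics/sc9.png')
d=snapshot("side");crop(d['frame'],225,145,160,140,4.2,'pics/sd9.png')
```

```text
t 9.37 tcp [0.469  0.0778 0.0467] q [ 0.13  0.76 -0.53  2.13  0.86  0.48  0.4 ] F [ 0.22 -0.16 -0.08] gap -0.0002
delta cm [ 5.27  0.05 -0.02] turn -0.004
fix tcp [-130.7    0.4   46.7]
```

View pics/sc9.png

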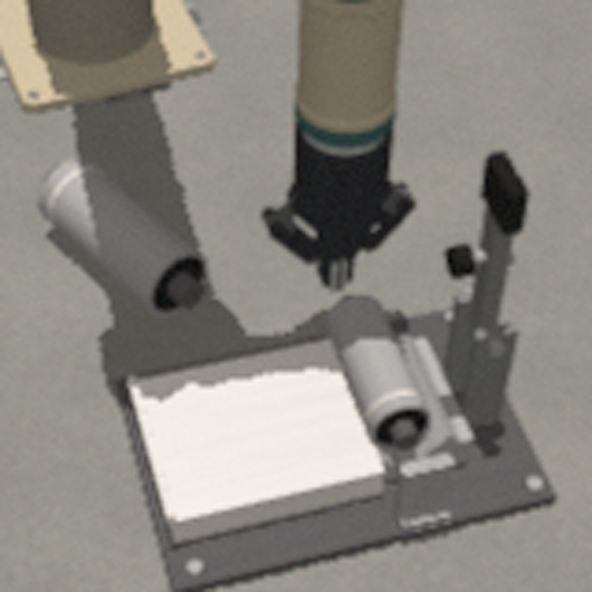

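View pics/sd9.png

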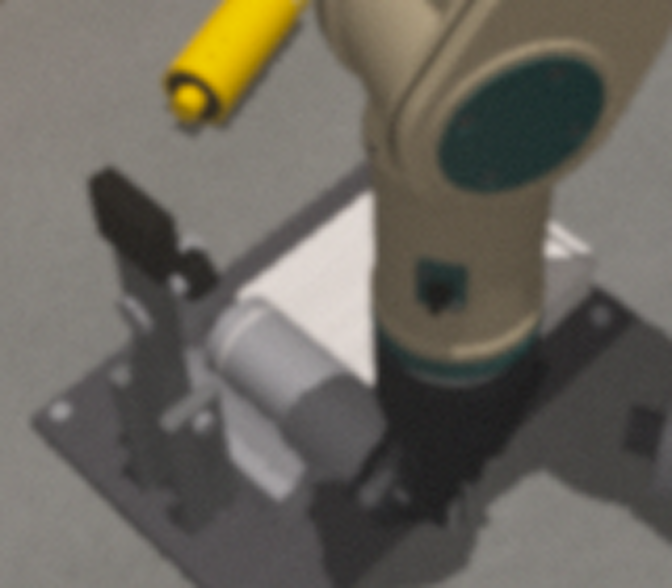

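>>> move_arm([
  [0.5,0,0,-0.004,0],
  [1.0,0,0,-0.004,0],
  [1.4,0,0,-0.004,0],
  [1.6,0,0,-0.004,0],
  [1.8,0,0,-0.004,0],
])

```text
time: 9.88
tcp_pos: [0.4884, 0.0758, 0.048]
orientation: [-1.569, 0.073, -0.074]
force: [-0.8, 0.2, -0.1]
finger_gap: -0.0
```

>>> move_arm([
  [0.2,0,0,0,0],
  [0.4,0,0,0,0],
  [0.6,0,0,0,0],
  [0.8,0,0,0,0],
  [1.0,0,0,0,0],
])

```text
time: 10.3
tcp_pos: [0.4973, 0.0749, 0.0475]
orientation: [-1.57, 0.073, -0.072]
force: [-1.9, 0.0, 1.0]
finger_gap: -0.0001
```

Run:
```python
from h import *
pf(-78,0,46,ax=1)
d=snapshot("scene");crop(d['frame'],240,105,160,160,3.7,'pics/sc10.png')
```

```text
t 10.3 tcp [0.4973 0.0749 0.0475] q [ 0.17  0.79 -0.57  2.05  0.83  0.54  0.47] F [-1.9   0.05  0.95] gap -0.0001
delta cm [ 2.43  0.15 -0.03] turn 0.001
fix tcp [-102.3    0.2   47.5]
```

View pics/sc10.png

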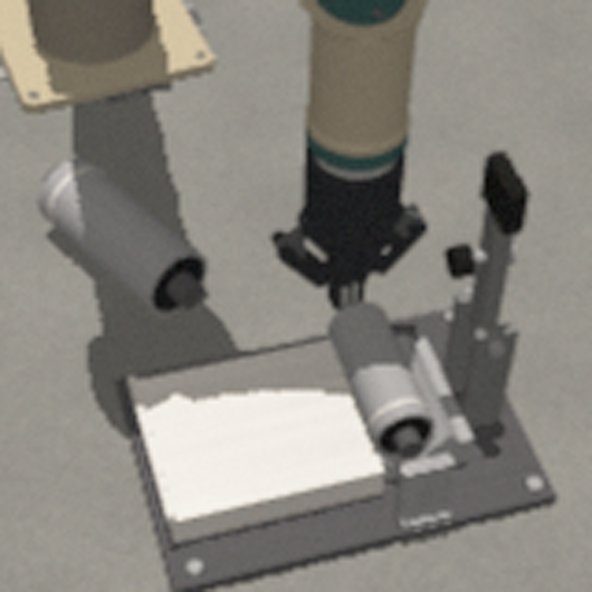

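>>> move_arm([
  [0.2,0,0,0,0],
  [0.4,0,0,0,0],
  [0.6,0,0,0,0],
  [0.8,0,0,0,0],
  [1.0,0,0,0,0],
])

```text
time: 10.77
tcp_pos: [0.5078, 0.074, 0.0476]
orientation: [-1.57, 0.073, -0.073]
force: [-1.7, -0.4, 0.2]
finger_gap: 0.0001
```

>>> move_arm([
  [0.1,0,0,0,0],
  [0.2,0,0,0,0],
  [0.3,0,0,0,0],
  [0.4,0,0,0,0],
  [0.5,0,0,0,0],
])

```text
time: 11.18
tcp_pos: [0.5125, 0.0736, 0.0476]
orientation: [-1.57, 0.073, -0.073]
force: [-1.0, -1.9, 1.1]
finger_gap: 0.0
```

Run:
```python
from h import *
pf(-78,0,46,ax=1)
d=snapshot("scene");crop(d['frame'],300,165,80,80,8,'pics/sc11.png')
```

```text
t 11.18 tcp [0.5125 0.0736 0.0476] q [ 0.18  0.8  -0.58  2.01  0.81  0.57  0.5 ] F [-1.   -1.89  1.13] gap 0.0
delta cm [ 0.9   0.16 -0.04] turn 0.001
fix tcp [-87.    0.4  47.6]
```

View pics/sc11.png

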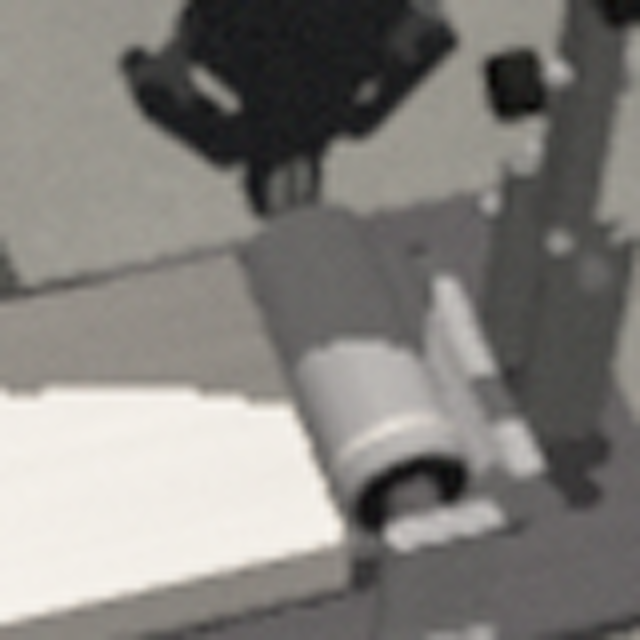

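>>> move_arm([
  [0.1,0,0,0,0],
  [0.2,0,0,0,0],
  [0.3,0,0,0,0],
  [0.4,0,0,0,0],
  [0.4,0,0,0,0],
])

```text
time: 11.65
tcp_pos: [0.5169, 0.0734, 0.0476]
orientation: [-1.569, 0.073, -0.073]
force: [-1.1, -0.8, 0.4]
finger_gap: -0.0001
```

>>> move_arm([
  [0.05,0,0,0,0],
  [0.1,0,0,0,0],
  [0.15,0,0,0,0],
  [0.15,0,0,0,0],
])

```text
time: 11.98
tcp_pos: [0.5181, 0.0733, 0.0476]
orientation: [-1.569, 0.073, -0.073]
force: [-1.9, -1.0, 0.3]
finger_gap: 0.0001
```

>>> move_arm([
  [0.05,0,0,0,0],
  [0.1,0,0,0,0],
  [0.15,0,0,0,0],
  [0.15,0,0,0,0],
])

```text
time: 12.32
tcp_pos: [0.5197, 0.0732, 0.0476]
orientation: [-1.569, 0.073, -0.073]
force: [-0.3, -0.4, 0.0]
finger_gap: 0.0001
```

>>> move_arm([
  [0.05,0,0,0,0],
  [0.1,0,0,0,0],
  [0.1,0,0,0,0],
])

```text
time: 12.57
tcp_pos: [0.5202, 0.0731, 0.0476]
orientation: [-1.57, 0.073, -0.072]
force: [-2.3, 0.0, 0.9]
finger_gap: 0.0001
```

>>> move_arm([
  [0.05,0,0,0,0],
  [0.1,0,0,0,0],
  [0.1,0,0,0,0],
])

```text
time: 12.82
tcp_pos: [0.5202, 0.0731, 0.0475]
orientation: [-1.57, 0.074, -0.071]
force: [-4.3, -0.2, 4.1]
finger_gap: 0.0001
```

>>> move_arm([
  [0.05,0,0,0,0],
  [0.1,0,0,0,0],
  [0.1,0,0,0,0],
])

```text
time: 13.07
tcp_pos: [0.5202, 0.073, 0.0475]
orientation: [-1.57, 0.075, -0.07]
force: [-7.2, 0.3, 3.4]
finger_gap: 0.0001
```

Run:
```python
from h import *
pf(-78,0,46,ax=1)
d=snapshot("scene");crop(d['frame'],300,165,80,80,8,'pics/sc12.png')
```

```text
t 13.07 tcp [0.5202 0.073  0.0475] q [ 0.19  0.81 -0.59  1.99  0.8   0.59  0.52] F [-7.23  0.31  3.38] gap 0.0001
delta cm [ 0.13  0.15 -0.05] turn 0.002
fix tcp [-79.3   0.5  47.5]
```

View pics/sc12.png

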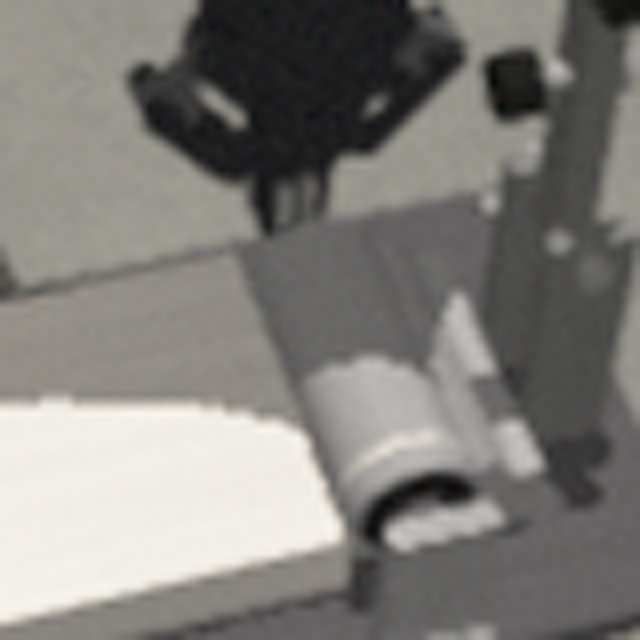

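>>> move_arm([
  [-0.2,0,0,0,0],
  [-0.5,0,0,0,0],
  [-1.5,0,0,0,0],
  [-3,-2,0,0,0],
  [-4.5,-5,0,0,0],
])

```text
time: 13.53
tcp_pos: [0.4769, 0.0768, 0.0965]
orientation: [-1.57, 0.075, -0.071]
force: [0.8, 0.4, 0.8]
finger_gap: 0.0001
```

>>> move_arm([
  [0,-4,0,0,0],
  [0,-8,0,0,0],
  [0,-12,0,0,0],
  [0,-16,1,0,0],
  [0,-20,3,0,0],
])

```text
time: 13.95
tcp_pos: [0.4812, 0.1038, 0.2974]
orientation: [-1.57, 0.074, -0.078]
force: [2.1, -0.9, -0.3]
finger_gap: 0.0
```

Run:
```python
from h import *
pf(0,115,300,ax=1)
s=observe();d=snapshot("wrist");cv2.imwrite('pics/w13.png',d['frame'][:,:,::-1])
d=snapshot("scene");crop(d['frame'],240,105,160,160,3.7,'pics/sc13.png')
```

```text
t 13.95 tcp [0.4812 0.1038 0.2974] q [ 0.36  0.44 -0.91  1.84  0.4   1.05  0.77] F [ 2.07 -0.89 -0.34] gap 0.0
delta cm [12.08 -0.23  8.79] turn -0.003
fix tcp [-121.    27.4  297.4]
```

View pics/sc13.png

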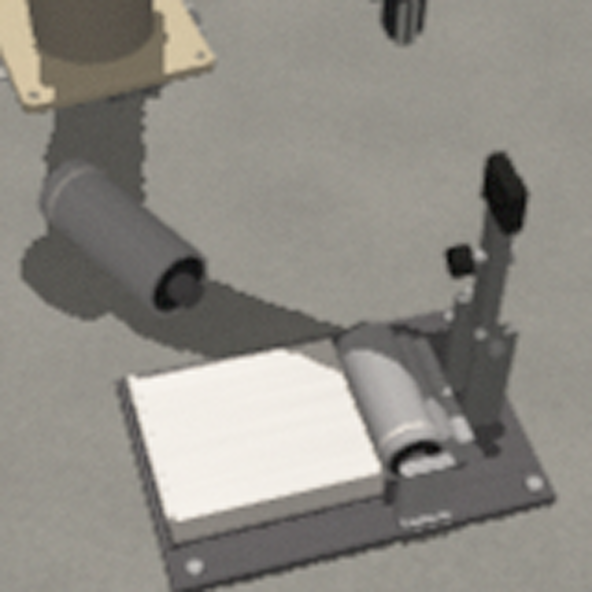

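>>> move_arm([
  [0.5,-1,3.5,-0.003,0],
  [1,-1.5,7,-0.003,0],
  [4,-1.5,9,-0.003,0],
  [8,-1.5,9.8,-0.003,0],
  [12.1,-1.5,9.8,-0.003,0],
])

```text
time: 14.47
tcp_pos: [0.6111, 0.1954, 0.3105]
orientation: [-1.568, 0.064, -0.068]
force: [0.9, 0.9, 0.2]
finger_gap: -0.0002
```

>>> move_arm([
  [0,0,0,0,0],
  [0,1,0,0,0],
  [0,1,0,0,0],
])

```text
time: 14.72
tcp_pos: [0.6088, 0.1913, 0.2972]
orientation: [-1.571, 0.073, -0.068]
force: [-0.4, -1.2, -1.4]
finger_gap: -0.0002
```

Run:
```python
from h import *
pf(0,115,255,ax=1)
s=observe();d=snapshot("wrist");cv2.imwrite('pics/w14.png',d['frame'][:,:,::-1])
d=snapshot("scene");crop(d['frame'],300,85,120,120,5,'pics/sc14.png')
d=snapshot("side");crop(d['frame'],205,115,140,120,5,'pics/sd14.png')
```

```text
t 14.72 tcp [0.6088 0.1913 0.2972] q [ 0.11  0.67 -0.83  1.45  0.5   1.25  0.71] F [-0.43 -1.16 -1.39] gap -0.0002
delta cm [ 0.23  4.22 -1.15] turn 0.004
fix tcp [ -2.2 126.6 297.2]
```

View pics/w14.png

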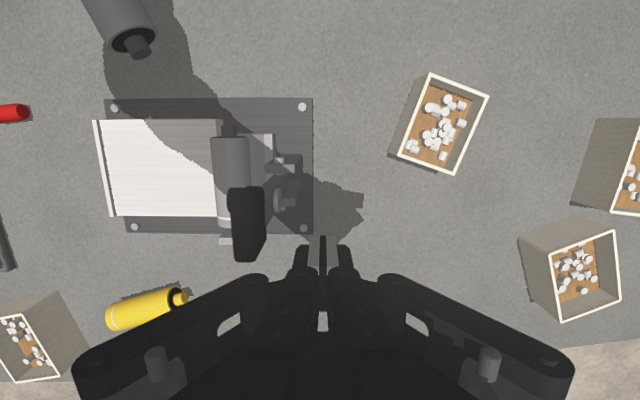

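View pics/sc14.png

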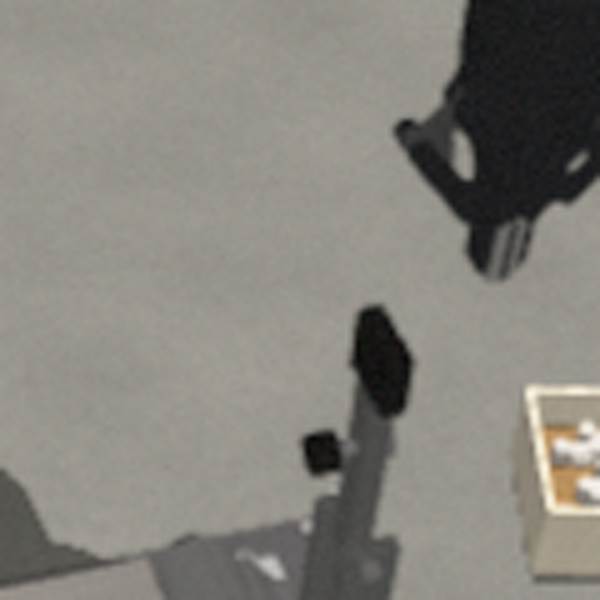

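View pics/sd14.png

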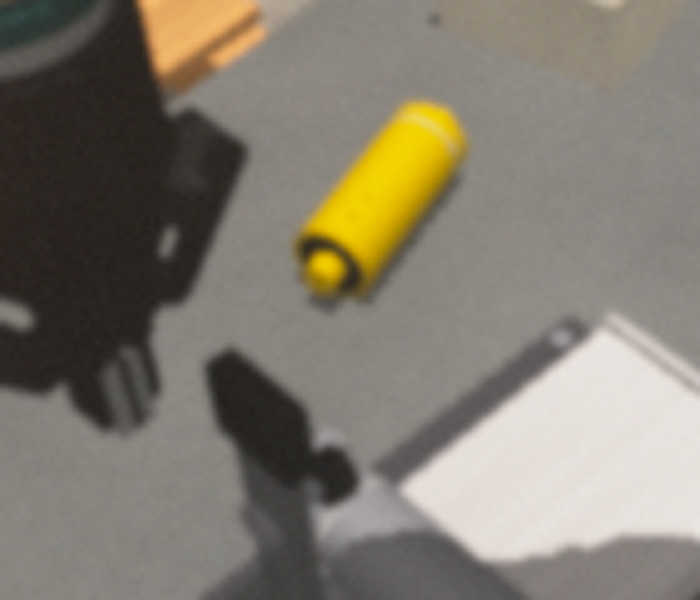

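Run:
```python
from h import *
c=cam(snapshot("scene"))
def onx(uv,x):
    o,d=ray(c,uv); n=np.array([*FX,0]); t=((O@FX+x/1000)-o@n)/(d@n); return [Fx(p).tolist() for p in o+d*t[:,None]]
f=lambda l:[(300+u/5,85+v/5) for u,v in l]
print('tip, knuckle outer-low, upper, lower inner',onx(f([(492,278),(397,130),(405,118),(462,215)]),-2))
print('paddle front edge x=+23: top, bottom right',onx(f([(375,308),(412,355),(405,415),(355,340)]),22))
print('paddle near-face',onx(f([(412,355),(410,400)]),22),onx(f([(352,350)]),-23))
```

```text
tip, knuckle outer-low, upper, lower inner [[-2.0, 128.2, 292.4], [-2.0, 60.9, 395.1], [-2.0, 63.8, 401.1], [-2.0, 103.5, 337.6]]
paddle front edge x=+23: top, bottom right [[22.0, 52.3, 311.1], [22.0, 77.4, 274.3], [22.0, 80.3, 231.6], [22.0, 44.5, 292.5]]
paddle near-face [[22.0, 77.4, 274.3], [22.0, 81.4, 242.1]] [[-23.0, 68.0, 239.8]]
```

Run:
```python
from h import *
r=140
for th in np.r_[1.545:0.15:-0.1, .15]:
    y=75-r*np.cos(th)+8*np.sin(th); z=115+r*np.sin(th)+8*np.cos(th)
    print(round(th,3),'TCP y',round(y+14.5,1),'z',round(z,1))
```

```text
1.545 TCP y 93.9 z 255.2
1.445 TCP y 79.9 z 254.9
1.345 TCP y 66.0 z 253.2
1.245 TCP y 52.3 z 250.2
1.145 TCP y 39.0 z 245.8
1.045 TCP y 26.2 z 240.1
0.945 TCP y 14.0 z 233.2
0.845 TCP y 2.6 z 225.0
0.745 TCP y -8.0 z 215.8
0.645 TCP y -17.6 z 205.6
0.545 TCP y -26.1 z 194.4
0.445 TCP y -33.4 z 182.5
0.345 TCP y -39.5 z 169.9
0.245 TCP y -44.4 z 156.7
0.15 TCP y -47.7 z 143.8
```

>>> move_arm([
  [0.2,1.5,-0.5,0,0],
  [0.2,3,-1.2,0,0],
  [0.2,4.2,-1.8,0,0],
  [0.2,4.2,-2.0,0,0],
])

```text
time: 15.25
tcp_pos: [0.6087, 0.1695, 0.2561]
orientation: [-1.573, 0.073, -0.069]
force: [-0.3, -1.2, -0.4]
finger_gap: 0.0003
```

Run:
```python
from h import *
pf(0,97,255,ax=1)
```

```text
t 15.25 tcp [0.6087 0.1695 0.2561] q [ 0.14  0.69 -0.81  1.52  0.53  1.16  0.71] F [-0.32 -1.23 -0.36] gap 0.0003
delta cm [ 0.02  0.11 -0.79] turn 0.004
fix tcp [-2.000e-01  1.049e+02  2.561e+02]
```

>>> move_arm([
  [0,0.1,-0.6,0.004,0],
  [0,0.1,-1.1,0.004,0],
  [0,0.1,-1.8,0.004,0],
  [0,0.1,-2.5,0.004,0],
  [0,0.2,-3.2,0.004,0],
])

```text
time: 15.67
tcp_pos: [0.6075, 0.1421, 0.2576]
orientation: [-1.565, 0.07, -0.074]
force: [-0.8, 4.3, 4.8]
finger_gap: -0.0001
```

Run:
```python
from h import *
pf(0,66,253.2,ax=1)
d=snapshot("scene");crop(d['frame'],300,85,120,120,5,'pics/sc15.png')
```

```text
t 15.67 tcp [0.6075 0.1421 0.2576] q [ 0.2   0.68 -0.82  1.55  0.53  1.14  0.74] F [-0.76  4.28  4.78] gap -0.0001
delta cm [-0.12  0.43 -1.15] turn 0.002
fix tcp [  1.1  77.5 257.6]
```

View pics/sc15.png

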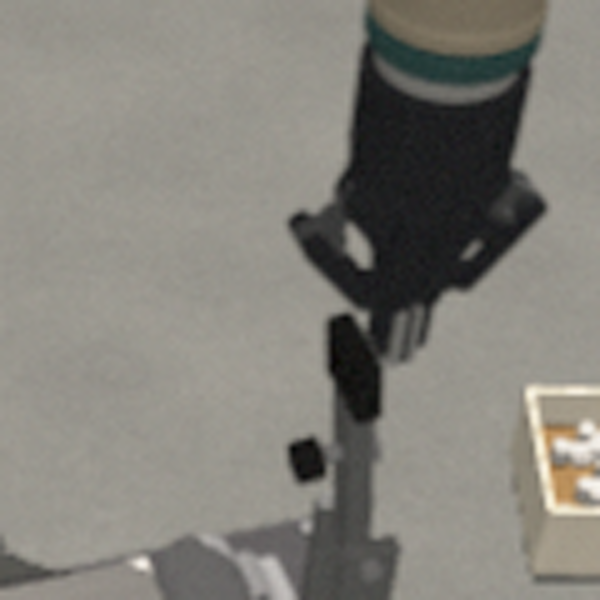

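>>> move_arm([
  [0,0.1,-0.7,0,0],
  [0,0.2,-1.4,0,0],
  [0,0.4,-2.1,0,0],
  [0,0.6,-2.8,0,0],
  [0,0.8,-3.4,0,0],
])

```text
time: 16.13
tcp_pos: [0.6046, 0.1059, 0.249]
orientation: [-1.569, 0.072, -0.075]
force: [-1.1, 2.9, 5.2]
finger_gap: -0.0002
```

>>> move_arm([
  [0,0.3,-0.6,0,0],
  [0,0.6,-1.3,0,0],
  [0,0.9,-1.9,0,0],
  [0,1.3,-2.5,0,0],
  [0,1.6,-3.0,0,0],
])

```text
time: 16.55
tcp_pos: [0.6019, 0.0751, 0.2327]
orientation: [-1.57, 0.073, -0.076]
force: [-0.1, 1.2, 4.9]
finger_gap: 0.0001
```

Run:
```python
from h import *
pf(0,9,230,ax=1)
d=snapshot("scene");crop(d['frame'],290,85,120,120,5,'pics/sc16.png')
```

```text
t 16.55 tcp [0.6019 0.0751 0.2327] q [ 0.31  0.68 -0.82  1.63  0.55  1.07  0.81] F [-0.07  1.18  4.95] gap 0.0001
delta cm [-0.19  0.27 -0.12] turn -0.0
fix tcp [  1.8  10.2 232.7]
```

View pics/sc16.png

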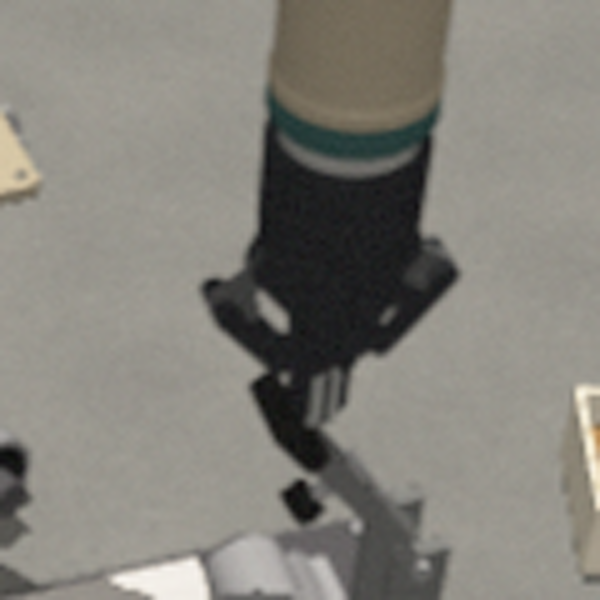

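>>> move_arm([
  [-0.1,0.5,-0.65,0,0],
  [-0.2,1.0,-1.2,0,0],
  [-0.2,1.5,-1.7,0,0],
  [-0.2,1.9,-2.2,0,0],
  [-0.2,2.4,-2.7,0,0],
])

```text
time: 17.02
tcp_pos: [0.5981, 0.0489, 0.2087]
orientation: [-1.57, 0.071, -0.077]
force: [2.0, 1.8, 5.8]
finger_gap: -0.0
```

>>> move_arm([
  [0,0.55,-0.4,0,0],
  [0,1.1,-0.85,0,0],
  [0,1.7,-1.25,0,0],
  [0,2.3,-1.6,0,0],
  [0,3.0,-1.9,0,0],
])

```text
time: 17.43
tcp_pos: [0.5958, 0.0283, 0.1782]
orientation: [-1.572, 0.073, -0.076]
force: [1.0, -1.8, 4.5]
finger_gap: 0.0002
```

Run:
```python
from h import *
pf(0,-36.5,176,ax=1)
d=snapshot("scene");crop(d['frame'],260,105,120,120,5,'pics/sc17.png')
```

```text
t 17.43 tcp [0.5958 0.0283 0.1782] q [ 0.37  0.72 -0.78  1.72  0.61  0.96  0.83] F [ 0.96 -1.82  4.46] gap 0.0002
delta cm [-0.01  0.22  0.04] turn -0.001
fix tcp [ 1.000e-01 -3.690e+01  1.782e+02]
```

View pics/sc17.png

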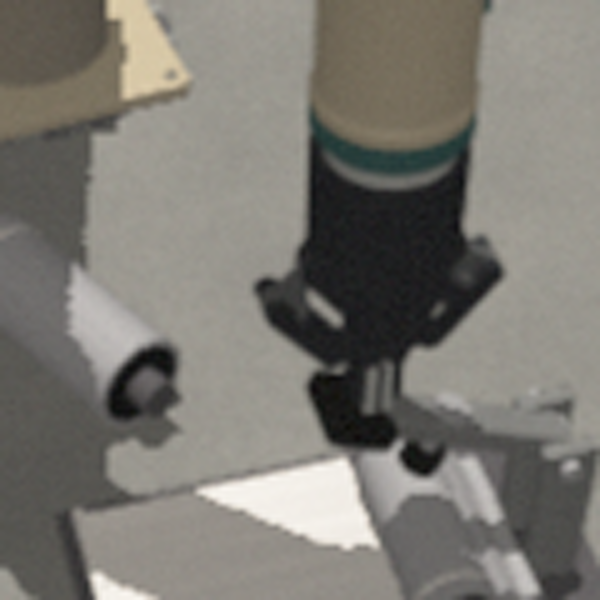

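>>> move_arm([
  [0,-1.0,-0.2,0,0],
  [0,-1.8,-0.7,0,0],
  [0,-1.6,-1.2,0,0],
  [0,-0.9,-1.4,0,0],
  [0,-0.3,-1.5,0,0],
])

```text
time: 17.9
tcp_pos: [0.5934, 0.0144, 0.1806]
orientation: [-1.571, 0.074, -0.075]
force: [0.5, -1.2, 4.9]
finger_gap: 0.0001
```

>>> move_arm([
  [0,0.4,-0.1,0,0],
  [0,0.8,-0.2,0,0],
  [0,1.2,-0.3,0,0],
  [0,1.6,-0.4,0,0],
  [0,2.0,-0.5,0,0],
])

```text
time: 18.32
tcp_pos: [0.5931, 0.0104, 0.1605]
orientation: [-1.57, 0.074, -0.074]
force: [-0.7, -2.0, 5.6]
finger_gap: 0.0004
```

Run:
```python
from h import *
pf(0,-60,140,ax=1)
d=snapshot("scene");crop(d['frame'],260,105,120,120,5,'pics/sc18.png')
```

```text
t 18.32 tcp [0.5931 0.0104 0.1605] q [ 0.4   0.74 -0.77  1.74  0.63  0.93  0.84] F [-0.7  -1.99  5.64] gap 0.0004
delta cm [ 0.09  2.05 -0.5 ] turn 0.0
fix tcp [ -0.9 -55.  160.5]
```

View pics/sc18.png

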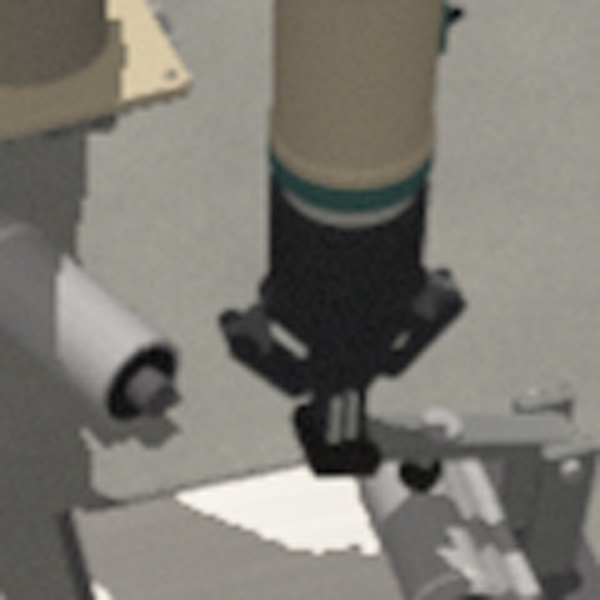

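>>> move_arm([
  [0,0.3,-0.1,0,0],
  [0,0.6,-0.2,0,0],
  [0,0.9,-0.3,0,0],
  [0,1.2,-0.4,0,0],
  [0,1.5,-0.4,0,0],
])

```text
time: 18.78
tcp_pos: [0.5927, 0.0066, 0.1456]
orientation: [-1.57, 0.074, -0.074]
force: [-0.2, -2.8, 5.7]
finger_gap: 0.0005
```

>>> move_arm([
  [0,0.1,0,0,0],
  [0,0.2,0,0,0],
  [0,0.3,0,0,0],
  [0,0.4,0,0,0],
  [0,0.5,0,0,0],
])

```text
time: 19.2
tcp_pos: [0.5926, 0.0063, 0.1409]
orientation: [-1.57, 0.074, -0.074]
force: [0.3, -2.2, 4.3]
finger_gap: 0.0001
```

Run:
```python
from h import *
pf(0,-60,140,ax=1)
d=snapshot("scene");crop(d['frame'],290,145,80,80,8,'pics/sc19.png')
```

```text
t 19.2 tcp [0.5926 0.0063 0.1409] q [ 0.39  0.77 -0.75  1.76  0.66  0.89  0.83] F [ 0.29 -2.18  4.28] gap 0.0001
delta cm [ 0.09  0.09 -0.09] turn -0.0
fix tcp [ -0.9 -59.1 140.9]
```

View pics/sc19.png

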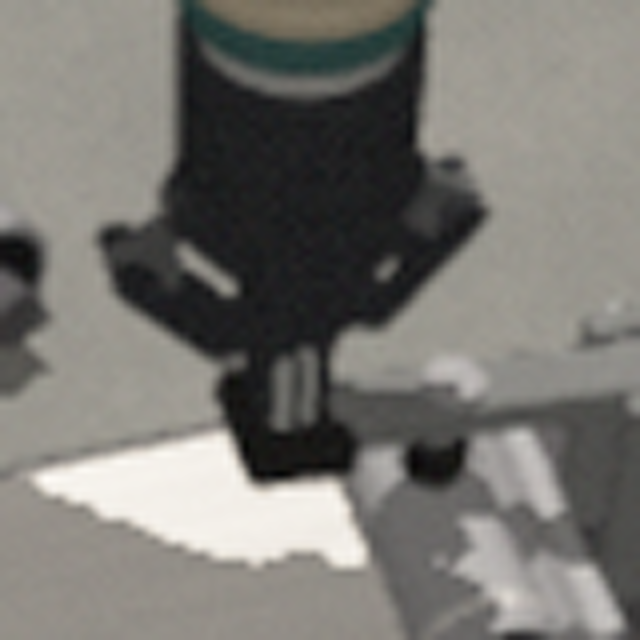

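>>> move_arm([
  [0,0.1,0,0,0],
  [0,0.2,0,0,0],
  [0,0.3,0,0,0],
])

```text
time: 19.5
tcp_pos: [0.5926, 0.0064, 0.1378]
orientation: [-1.57, 0.074, -0.074]
force: [-0.2, -2.7, 4.2]
finger_gap: -0.0002
```

>>> move_arm([
  [0,0.1,0,0,0],
  [0,0.2,0,0,0],
  [0,0.3,0,0,0],
])

```text
time: 19.75
tcp_pos: [0.5926, 0.0065, 0.1348]
orientation: [-1.57, 0.074, -0.074]
force: [0.6, -3.7, 5.0]
finger_gap: 0.0001
```

>>> move_arm([
  [0,0.1,0,0,0],
  [0,0.2,0,0,0],
  [0,0.3,0,0,0],
])

```text
time: 20.0
tcp_pos: [0.5926, 0.0065, 0.1317]
orientation: [-1.57, 0.074, -0.074]
force: [-0.4, -3.3, 4.3]
finger_gap: -0.0001
```

>>> move_arm([
  [0,0.1,0,0,0],
  [0,0.2,0,0,0],
])

```text
time: 20.17
tcp_pos: [0.5926, 0.0067, 0.1298]
orientation: [-1.57, 0.074, -0.074]
force: [-0.5, -1.9, 5.0]
finger_gap: -0.0001
```

>>> move_arm([
  [0,0.1,0,0,0],
  [0,0.2,0,0,0],
])

```text
time: 20.33
tcp_pos: [0.5926, 0.0065, 0.1277]
orientation: [-1.57, 0.074, -0.074]
force: [0.3, -2.7, 3.5]
finger_gap: 0.0
```

>>> move_arm([
  [0,0.1,0,0,0],
  [0,0.2,0,0,0],
])

```text
time: 20.5
tcp_pos: [0.5927, 0.0067, 0.1258]
orientation: [-1.569, 0.074, -0.074]
force: [-0.5, -3.1, 4.1]
finger_gap: -0.0003
```

>>> move_arm([
  [0,0.1,0,0,0],
  [0,0.2,0,0,0],
])

```text
time: 20.67
tcp_pos: [0.5927, 0.0065, 0.1238]
orientation: [-1.57, 0.074, -0.074]
force: [-0.4, -3.3, 3.5]
finger_gap: -0.0004
```

>>> move_arm([
  [0,0.1,0,0,0],
  [0,0.2,0,0,0],
])

```text
time: 20.83
tcp_pos: [0.5926, 0.0066, 0.1218]
orientation: [-1.57, 0.074, -0.074]
force: [-0.8, -3.1, 4.0]
finger_gap: 0.0005
```

>>> move_arm([
  [0,0.1,0,0,0],
  [0,0.2,0,0,0],
])

```text
time: 21.0
tcp_pos: [0.5927, 0.0066, 0.1202]
orientation: [-1.57, 0.074, -0.074]
force: [-3.3, -4.8, 10.0]
finger_gap: 0.0004
```

Run:
```python
from h import *
pf(0,-60,120,ax=1)
d=snapshot("scene");crop(d['frame'],290,145,80,80,8,'pics/sc20.png')
```

```text
t 21.0 tcp [0.5927 0.0066 0.1202] q [ 0.38  0.79 -0.73  1.77  0.68  0.85  0.8 ] F [-3.27 -4.85 10.02] gap 0.0004
delta cm [ 0.09  0.02 -0.11] turn 0.0
fix tcp [ -0.9 -58.9 120.2]
```

View pics/sc20.png

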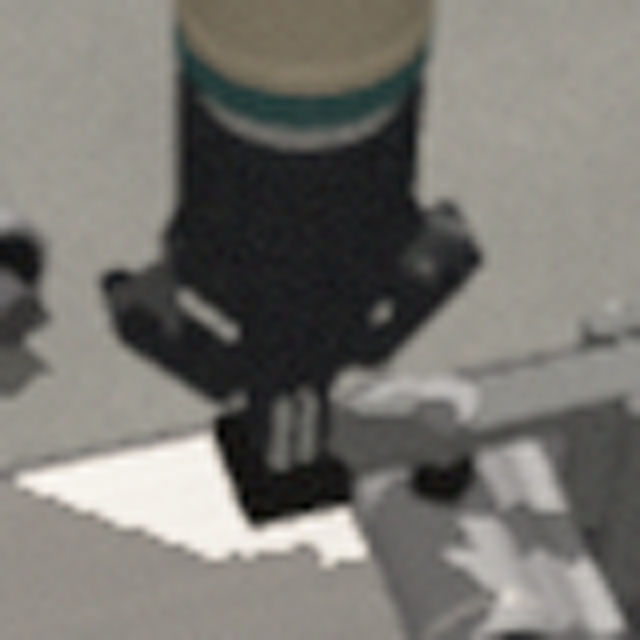

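>>> move_arm([
  [0,0.05,0,0,0],
  [0,0.05,0,0,0],
])

```text
time: 21.22
tcp_pos: [0.5927, 0.0065, 0.12]
orientation: [-1.57, 0.074, -0.074]
force: [-0.9, -4.9, 9.8]
finger_gap: 0.0001
```

>>> move_arm([
  [0,0.05,0,0,0],
  [0,0.05,0,0,0],
])

```text
time: 21.38
tcp_pos: [0.5927, 0.0065, 0.1197]
orientation: [-1.57, 0.074, -0.074]
force: [-2.9, -4.8, 10.1]
finger_gap: 0.0002
```

>>> move_arm([
  [0,0.07,0,0,0],
  [0,0.07,0,0,0],
])

```text
time: 21.55
tcp_pos: [0.5927, 0.0065, 0.1192]
orientation: [-1.57, 0.073, -0.074]
force: [-2.8, -5.2, 11.5]
finger_gap: 0.0003
```

>>> move_arm([
  [0,0.06,0,0,0],
  [0,0.06,0,0,0],
])

```text
time: 21.72
tcp_pos: [0.5927, 0.0065, 0.1189]
orientation: [-1.571, 0.073, -0.074]
force: [-2.8, -5.1, 13.7]
finger_gap: -0.0001
```

Pressed at about 13 N. Next I release straight up and retreat.

>>> move_arm([
  [0,-0.1,0,0,0],
  [0,-0.3,0,0,0],
  [0,-0.8,0,0,0],
  [0,-2,0,0,0],
  [0,-5,0,0,0],
])

```text
time: 22.13
tcp_pos: [0.5901, 0.0071, 0.1653]
orientation: [-1.569, 0.078, -0.067]
force: [0.5, -0.6, -0.3]
finger_gap: 0.0001
```

>>> move_arm([
  [0,-4,-1,0,0],
  [0,-8,-3,0,0],
  [0,-12,-6,0,0],
  [0,-14,-8,0,0],
  [0,-14,-8,0,0],
])

```text
time: 22.55
tcp_pos: [0.5881, -0.0781, 0.3138]
orientation: [-1.572, 0.071, -0.087]
force: [0.8, -0.9, -0.8]
finger_gap: -0.0001
```

Run:
```python
from h import *
pf(0,-60,120,ax=1)
d=snapshot("scene");crop(d['frame'],280,145,110,110,5.4,'pics/sc21.png')
d=snapshot("side");crop(d['frame'],225,165,130,120,5,'pics/sd21.png')
```

```text
t 22.55 tcp [ 0.5881 -0.0781  0.3138] q [ 0.61  0.58 -0.88  1.57  0.48  1.21  1.11] F [ 0.75 -0.87 -0.76] gap -0.0001
delta cm [-0.51 19.36  8.4 ] turn -0.007
fix tcp [   2.5 -143.6  313.8]
```

View pics/sc21.png

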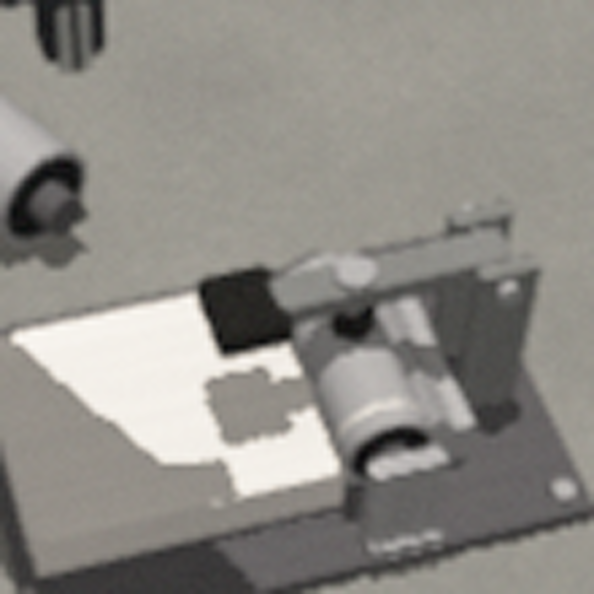

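View pics/sd21.png

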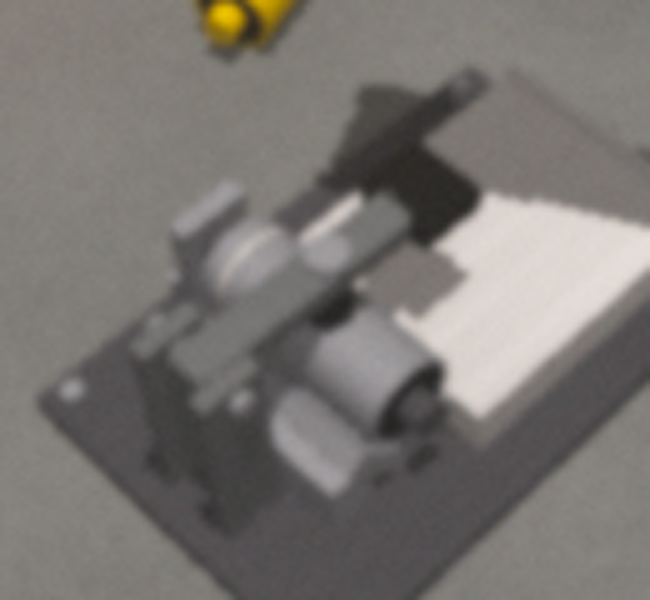

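>>> move_arm([
  [0,0,0,0,0],
  [0,0,0,0,0],
  [0,0,0,0,0],
])

```text
time: 22.9
tcp_pos: [0.5846, -0.0714, 0.3065]
orientation: [-1.569, 0.073, -0.07]
force: [-1.1, -0.3, -0.2]
finger_gap: 0.0003
```

Run:
```python
from h import *
c=None
s=observe();d=snapshot("wrist");c=cam(d,s);cv2.imwrite('pics/w22.png',d['frame'][:,:,::-1]); print(s['force'].round(2),Fx(s['tcp_pos']))
d=snapshot("scene");cv2.imwrite('pics/sc22.png',d['frame'][:,:,::-1])
```

```text
[-1.09 -0.28 -0.21] [  -1.7 -137.3  306.5]
```

View pics/sc22.png

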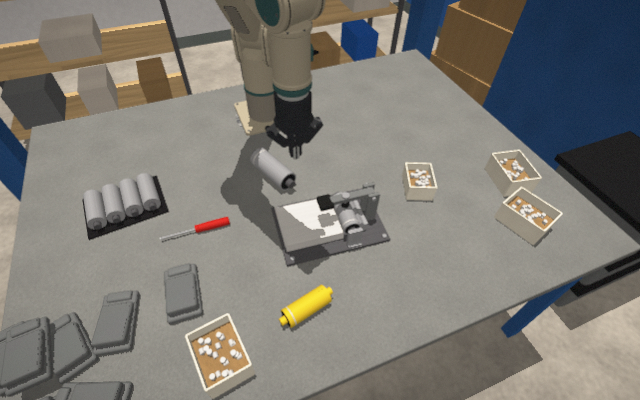

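View pics/w22.png

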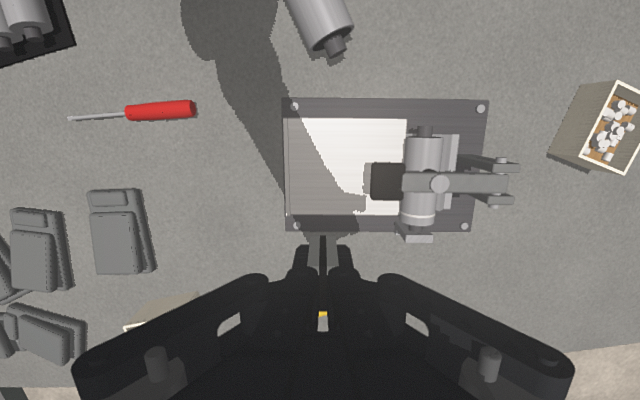

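Run:
```python
from h import *
s=observe();d=snapshot("wrist");c=cam(d,s);crop(d['frame'],375,110,80,140,4.2,'pics/w23.png')
```

```text
(no output)
```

View pics/w23.png

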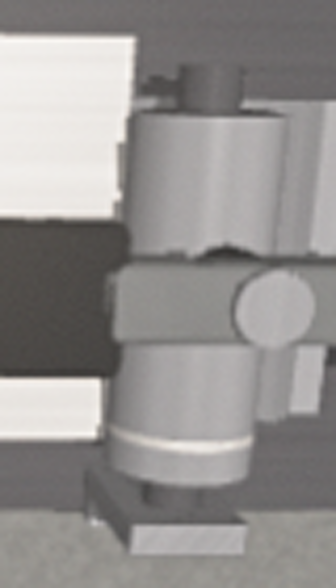

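```bash
python3 -c "
from workcell import *
print(job_done(), observe()['time'])"
```

```text
the job is handed in; nothing more can be done
the job is handed in; nothing more can be done
```

The roller is in the vee against the end stop with the clamp down on it, and the job was handed in at about 23 s of the 72 s allowed. `job_done` gives no verdict, so the checks below are my own.

- **Rolling:** I pushed the roller along the ledge with the open fingers behind it, without gripping or lifting. It stayed about 5° askew on the ledge, then dropped in and settled straight on its own. In the wrist picture its silhouette lay within about 0.5 mm of the vee's centre line by my fixture fit.
- **End stop:** I pushed the stub with closed fingers. It slid at about 1–2 N, then stopped moving while the force rose to about 7 N, which I took as contact with the stop.
- **Clamp:** I swung the arm down from behind the paddle and pressed it until the wrist read 13.7 N, then lifted straight off.
- **Final checks:** The last pictures show the foot on the roller, the roller straight in the vee, and its stub at the stop. The bystanders look unmoved and the arm is clear, with wrist force near zero.

**Not confirmed:**
- **Foot force:** I could not measure it after letting go, so that it stays above 5 N rests on the press force you specified.
- **Stub gap:** The gap to the stop after clamping was judged only by eye.
- **Fixture fit:** It disagreed with the given ledge length by about 5 mm. I shifted the origin about 2 mm along y using the vee bottom and stop instead.

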